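# Slide a mounting plate under the drill jig's bridge and bolt it in

## Task

Push the aluminium mounting plate flat along the bench, lengthwise, into the open mouth of the drill jig and under its low bridge until it is fully home against the end stop, without lifting or tipping it. Then push the jig's locking bolt by its knob all the way across behind the plate. Only push with the fingers: pick nothing up, and leave the other things on the bench where they are.

Things in the scene. Friction and masses are not known exactly. Their poses are not given: they have to be found in the camera images.
- plate: Loose flat aluminium door-closer mounting plate, 130 (x) x 95 (y) x 12 (z) mm, about 0.4 kg, with a screw hole near each corner. Origin: centre of its underside, z up. It is the same after a half turn, so either short end may go in first.
- jig: Grey drill jig fixed to the bench, without a floor: the plate slides on the bench top. Origin on the bench, where the plate's origin lies when the plate is home; +x is the direction of pushing in, z up; its +y side is nearer the robot. The lane is 99 mm wide between rails 15 mm high (inner faces at y = +-49.5 mm, outer +-66) from x = -12 mm to the stop. The home plate's rear end is at x = -65 mm.
- jig_stop (a point): Point on the bench at the middle of the end stop's face (22 mm high, across the lane): x = +65 mm, y = 0 in the jig frame.
- jig_bridge (a point): Point on the bridge's underside, 15 mm above the bench, at the middle of its front edge: x = -5 mm, y = 0 in the jig frame. The bridge spans the lane from x = -5 to +35 mm; its top is 35 mm and the two drill bushes on it 41 mm above the bench.
- jig_mouth (a point): Point on the bench in the middle of the jig's mouth: x = -62 mm, y = 0 in the jig frame. The rails flare out here to about 125 mm and narrow evenly to the 99 mm lane at x = -12 mm.
- bolt (a joint): Travel of the locking bolt (m): 0 = drawn back, lane open (tip at y = +62 mm in the jig frame); 0.060 = fully across (tip at y = +2 mm). It slides towards the jig's -y along x = -77 mm, with about 1.5 N of friction, stays where left, no spring; starts 0 to 6 mm out. Steel bar 14 mm wide, 2 to 12 mm above the bench; 5 mm lie between it and a home plate's rear end.
- bolt_knob (a point): Point on the axis of the bolt's knob, an upright steel pin, 16 mm diameter, from 12 to 42 mm above the bench; the point is at 30 mm. In the jig frame: x = -77 mm, y = +118 mm minus the travel. The bolt runs between two fixed cheeks 16 mm high that span x = -95 to -59 mm, y = +74 to +154 mm.
- padlock: Bystander: brass padlock standing upright, 45 x 22 x 68 mm, on the bench beside the jig's far (-y) side. Origin: centre of its underside.
- lever_handle: Bystander: steel door lever handle standing on its round rose (52 mm diameter), lever 57 mm high reaching about 125 mm along its own +x; beyond the jig's stop. Origin: centre of the rose's underside.
- hinge: Bystander: folded brass hinge lying flat, 100 x 46 x 12 mm. Origin at its underside, near the middle.
- lock_cylinder: Bystander: brass door lock cylinder, 62 x 17 x 35 mm, lying along its x on the bench on the near (+y) side of the jig. Origin: centre of its underside.
- carton: Bystander: small white and blue carton, 110 x 75 x 45 mm. Origin: centre of its underside.
- oil_can: Bystander: upright blue can, 52 mm diameter, 150 mm high. Origin: centre of its underside.
- screwdriver: Bystander: screwdriver lying on the bench, along its own x, handle to -x. Origin near the middle of its length.
There are look-alikes about, which are no part of the job. Of the things that look like the plate, take the one that is farthest to the robot's right at the start.

How it is judged:
By the outcome, as a careful person would: the job done as asked, in the order asked, and still so for the second after the job is handed in, with the robot touching nothing.
It also fails if it takes over 72 s, if anything falls off the work surface, if the arm or the gripper's body presses on something with over 40 N, if the wrist force passes 120 N, or if a joint passes its speed limit or range.

## Robot

A 6-joint arm with a two-finger parallel gripper is mounted at the origin on the work surface. World frame = base frame: x ahead of the robot, y to its left, z up, the work surface at z = 0. Lengths are in m, angles in rad, forces in N, time in s.
With the tool pointing down it reaches from about 0.425 to 0.95 m from the base axis. Payload 3.5 kg.
Tool frame: the origin (TCP) lies midway between the tips of the shut fingers; the grasp point (between the pads) lies 19 mm behind it (grip_depth is the distance from the TCP to the grasp point, in m); z points along the fingers, y is the direction in which the jaws open and shut (so a half turn about z gives the same grasp; the last joint's range is limited). The gripper opens to 85 mm and grips with 20 to 120 N. Pads are 22 mm wide; open, the fingers measure 114 mm over their backs; the gripper's body (76 mm by 85 mm) begins 54 mm behind the grasp point. The pads swing forward as they close: fully open they stand 13 mm farther back than shut.
Start: joints at [0.952, 0.286, 1.577, -0, 1.279, -0.15], TCP at [0.305, 0.602, 0.21] pointing down, gripper open.
Joint ranges: [-2.77, 2.77], [-0.9, 2.22], [0.21, 2.48], [-1.53, 4.67], [0.24, 2.81], [-2.84, 2.84]. Speed limits (rad/s): [2.79, 2.79, 3.14, 3.14, 3.14, 3.14].

## Interface

Orientations are given as a 3x3 rotation matrix whose columns are the frame's x, y, z axes.
In Python, from plant import get_obs, grab_frame, camera_info, close_job, grip_depth gives the robot as it stands. The module is installed in compiled form; this text tells all that it offers.
- The arm moves only by the tool servo_tool, never from a script. Its argument "increments" is a list of rows, each a list of 3 entries, a list of its own where there are three numbers: the shift along the tool's x, y, z scaled (see below), then the turn, a rotation vector about the tool's x, y, z scaled (see below), then the finger opening in mm, from 0 to 85.4. A call has 1 to 10 rows; each row shifts and turns the commanded pose from where the row before left it, along the tool's axes as they then stand; what a row does not reach is not made up. The controller multiplies each number of a shift by 80 cm and each number of a turn by 0.1 rad. A row lasts 1/12 s, in which the tool goes at most 41.7 mm and 7.16 degrees, less where a joint would pass 70% of its speed; a pose out of reach is approached as far as the arm can. A call with a number of a shift or a turn outside -1 to 1 is refused whole. A call with a gripper value outside its range is refused whole. The fingers move at their own pace and stop on an object; the grip force is fixed at half the most. Time passes only in rows, so rows that do not move let the fingers close. It gives the time, the measured TCP pose, the force and the opening at its end, in the units of the state.
- get_obs(): the state, without advancing time (a new reading comes with each control period).
- grab_frame(name): name is "side" or "top"; returns the picture (480x640x3 uint8, blue, green, red); there is no depth.
- camera_info(name): a dict with "K" (3x3 intrinsics, pixels), "D" ([k1, k2, p1, p2, k3] as OpenCV has them; the pictures are not rectified), "R" (3x3) and "t" (3): a world point X has camera coordinates R X + t. Camera axes: x right, y down, z forward; pixel columns grow to the right and rows downward; lengths in m; the calibration is good to about 2 mm. A picture is of the moment at which its call begins. camera_info takes no time and is no camera call.
- close_job(): hands the job in, once; it reports no verdict.
The state is a dict: "clock": time; "qpos": joint angles; "joint_vel": joint speeds; "joint_torque": joint torques, N m; "tool_pos": TCP position; "ee_rot": TCP orientation; "force": force on the tool from outside, world axes, zero at the start; "moment": the same for the moment, N m; "gripper_width": opening from 0.0 (shut) to 1.0 (fully open).
Only numpy, scipy, OpenCV 4.12 (cv2) and the standard library are available. Lean on these libraries where they do the work, as an engineer would, in place of code of your own. Each camera call takes 0.05 s, during which the arm holds its last target.

## Working session

There is one attempt and no reset: what is moved stays moved. The work goes in short steps, Python scripts to look and compute and a tool call to move; the robot and the scene stay as the last step left them, time stands still between calls to the robot, and variables do not carry over. Pictures are saved under pics/ and viewed, and the job is handed in when it is done.

Besides the shell and the picture viewer there is one more tool, called after ">>>" by a JSON object that holds its "op" and its "data". servo_tool: Moves the arm, as the interface text tells. Shifts and turns lie within -1 to 1; 1 stands for 80 cm of shift or 0.1 rad of turn. Its arguments: {"type":"object","properties":{"increments":{"type":"array","items":{"type":"array"}}},"required":["increments"]}

```bash
mkdir -p pics
python3 - <<'E'
from plant import *
import cv2
o=get_obs();print({k:o[k] for k in('clock','tool_pos','ee_rot','gripper_width')})
for n in("side","top"):
    cv2.imwrite(f"pics/{n}0.png",grab_frame(n)); c=camera_info(n); print(n,c)
E
```

```text
{'clock': 0.0, 'tool_pos': array([0.30451033, 0.60160601, 0.20840762]), 'ee_rot': array([[-8.92104373e-01,  4.51827165e-01, -1.41486180e-03],
       [ 4.51829222e-01,  8.92102304e-01, -1.95785918e-03],
       [ 3.77587512e-04, -2.38589065e-03, -9.99997082e-01]]), 'gripper_width': 1.0026610363616177}
side {'K': array([[541.35984451,   0.        , 324.32805177],
       [  0.        , 541.35984451, 240.10363139],
       [  0.        ,   0.        ,   1.        ]]), 'D': array([-0.04334175,  0.        ,  0.        ,  0.        ,  0.        ]), 'R': array([[ 0.71482873, -0.6992423 , -0.0089498 ],
       [-0.44907139, -0.44919559, -0.7723718 ],
       [ 0.53605482,  0.55613266, -0.63510763]]), 't': array([-0.47102679,  0.29290109,  0.95633702])}
top {'K': array([[616.66570366,   0.        , 323.54710925],
       [  0.        , 616.66570366, 245.79875511],
       [  0.        ,   0.        ,   1.        ]]), 'D': array([0.04832742, 0.        , 0.        , 0.        , 0.        ]), 'R': array([[ 4.91013563e-03, -9.99987702e-01, -6.96806288e-04],
       [-9.98292103e-01, -4.86124328e-03, -5.82172290e-02],
       [ 5.82131257e-02,  9.81470705e-04, -9.98303696e-01]]), 't': array([-0.06573937,  0.61000657,  1.7620338 ])}
```

View pics/top0.png

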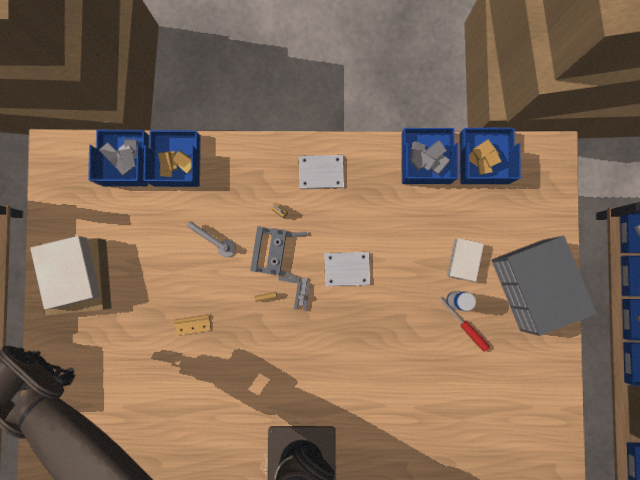

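View pics/side0.png

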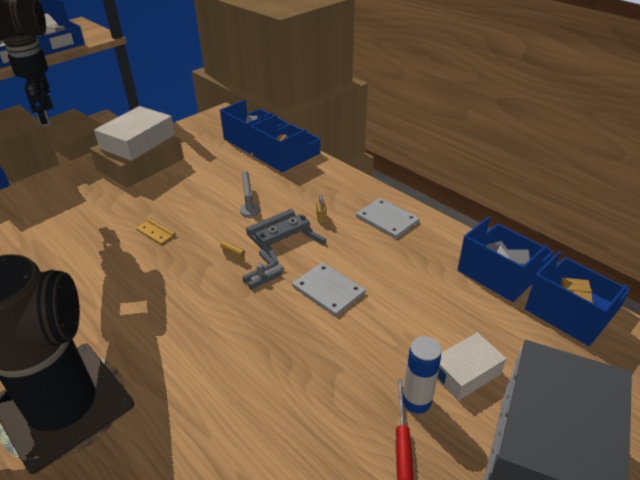

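```bash
cat > h.py <<'E'
import cv2,numpy as np
from plant import *
def ray(n,uv):
    c=camera_info(n);K,D,R,t=[np.array(c[k],float) for k in 'KDRt']
    p=cv2.undistortPoints(np.array(uv,float).reshape(-1,1,2),K,D).reshape(-1,2)
    d=np.c_[p,np.ones(len(p))]@R; return -R.T@t,d
def onz(n,uv,z):
    o,d=ray(n,uv); return o+d*((z-o[2])/d[:,2])[:,None]
def proj(n,X):
    c=camera_info(n);K,D,R,t=[np.array(c[k],float) for k in 'KDRt']
    return cv2.projectPoints(np.array(X,float).reshape(-1,1,3),cv2.Rodrigues(R)[0],t,K,D)[0].reshape(-1,2)
E
python3 - <<'E'
from h import *
im=cv2.imread('pics/top0.png')
cv2.imwrite('pics/top0c.png',cv2.resize(im[150:320,230:390],None,fx=3.5,fy=3.5,interpolation=cv2.INTER_CUBIC))
s=cv2.imread('pics/side0.png')
cv2.imwrite('pics/side0c.png',cv2.resize(s[180:330,220:430],None,fx=3.8,fy=3.8,interpolation=cv2.INTER_CUBIC))
hsv=cv2.cvtColor(im,cv2.COLOR_BGR2HSV)
m=((hsv[...,1]<40)&(hsv[...,2]>140)).astype(np.uint8)
cs,_=cv2.findContours(m,cv2.RETR_EXTERNAL,cv2.CHAIN_APPROX_NONE)
for c in cs:
    if cv2.contourArea(c)>400:
        r=cv2.minAreaRect(c); b=cv2.boxPoints(r); w=onz('top',b,.012)
        print(np.round(r[0]),np.round(w[:,:2]*1000),w.mean(0)[:2],np.linalg.norm(w[0]-w[1]),np.linalg.norm(w[1]-w[2]))
E
```

```text
[347. 269.] [[ 590.  -64.]
 [ 595. -193.]
 [ 501. -196.]
 [ 496.  -68.]] [ 0.54535267 -0.1301617 ] 0.12921109822568738 0.09380295314556843
[465. 259.] [[ 527. -420.]
 [ 636. -443.]
 [ 620. -524.]
 [ 510. -500.]] [ 0.5732502 -0.4718916] 0.11231291981709031 0.08235909447184754
[ 61. 272.] [[603. 780.]
 [637. 644.]
 [459. 598.]
 [426. 733.]] [0.53125187 0.689023  ] 0.14006360656955827 0.183407062659045
[594. 178.] [[ 760. -795.]
 [ 868. -805.]
 [ 862. -890.]
 [ 753. -880.]] [ 0.81070508 -0.84226202] 0.10894857856590298 0.08529463410638362
[321. 171.] [[ 873.   13.]
 [ 878. -116.]
 [ 785. -120.]
 [ 780.    9.]] [ 0.82894734 -0.05328797] 0.12956696762954437 0.09278443334732947
[299.  32.] [[1333.  169.]
 [1335. -143.]
 [1148. -144.]
 [1146.  167.]] [1.24078699 0.01238707] 0.31164788540968047 0.1870334679987325
```

View pics/top0c.png

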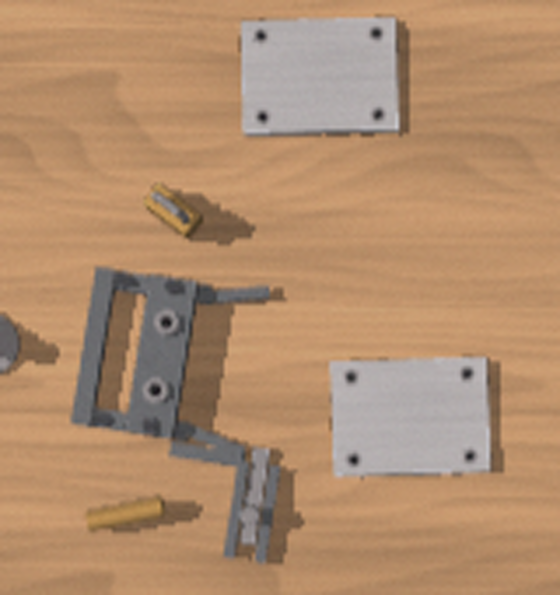

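View pics/side0c.png

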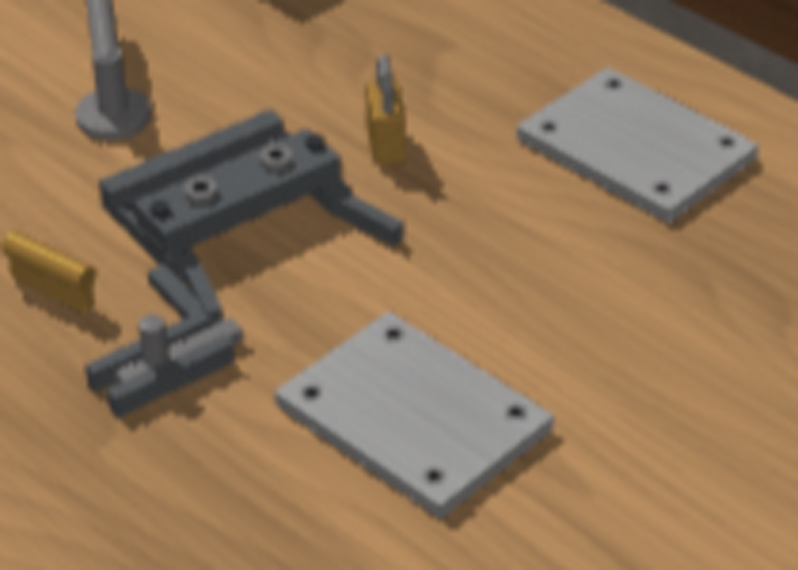

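Plate look-alikes: A at top pixel (347,269), y=-0.130, and B at (321,171), y=-0.053. Both match 130x95; A is farther to the robot's right and is the one to push. The carton at (465,259) is a carton. Now the jig is measured.

Run:
```python
from h import *
im=cv2.imread('pics/top0.png')
cv2.imwrite('pics/t1.png',cv2.resize(im[220:315,245:320],None,fx=6.3,fy=6.3,interpolation=cv2.INTER_CUBIC))
s=cv2.imread('pics/side0.png')
cv2.imwrite('pics/s1.png',cv2.resize(s[200:295,235:335],None,fx=6.3,fy=6.3,interpolation=cv2.INTER_CUBIC))
```

```text
(no output)
```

View pics/t1.png

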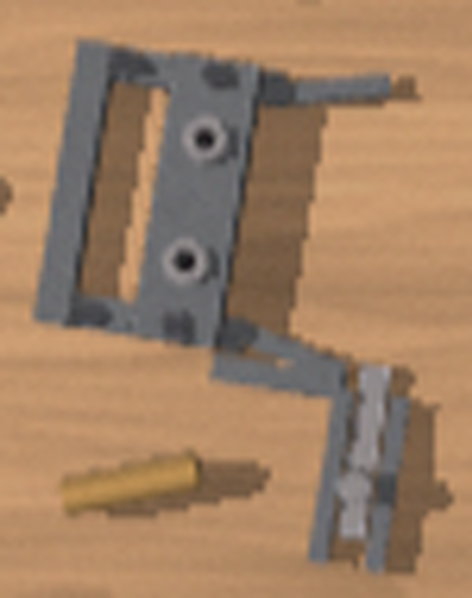

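View pics/s1.png

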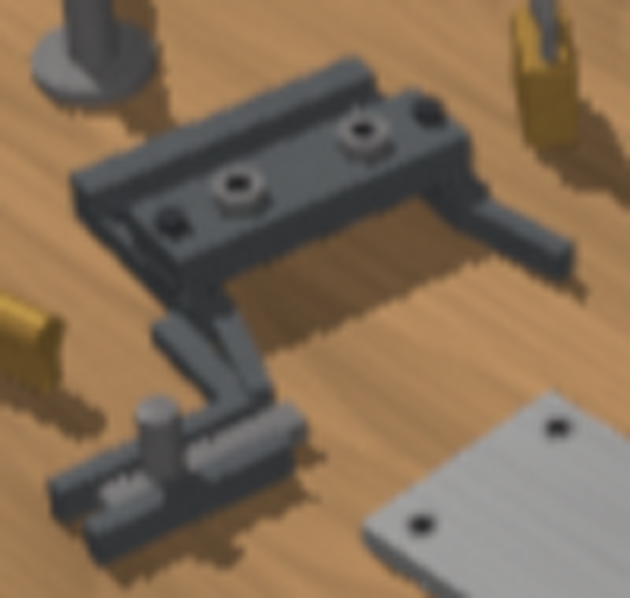

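Run:
```python
from h import *
T=lambda l:(np.array(l,float)+.5)/6.3-.5+[245,220]
S=lambda l:(np.array(l,float)+.5)/6.3-.5+[235,200]
bt=onz('top',T([(205,139),(185,261)]),.041); bs=onz('side',S([(362,131),(239,184)]),.041)
print('bush',bt,bs)
for z,l in((.022,[(78,40),(36,320)]),(.035,[(255,65),(215,346)]),(.016,[(310,562),(387,571)]),(.042,[(352,485)])):
    print(z,onz('top',T(l),z)[:,:2])
print('knob side',onz('side',S([(157,405)]),.042))
b=(bt+bs)/2; ey=b[1]-b[0]; ey[2]=0; ey/=np.linalg.norm(ey); ex=np.array([-ey[1]*-1*-1,0,0]); 
ex=np.array([ey[1],-ey[0],0]); print('ex',ex,'ey',ey, np.degrees(np.arctan2(ex[1],ex[0])))
print(b.mean(0)-.015*ex)
# plate from side: corners at z .012
s=cv2.imread('pics/side0.png');hsv=cv2.cvtColor(s,cv2.COLOR_BGR2HSV)
m=((hsv[...,1]<40)&(hsv[...,2]>140)).astype(np.uint8)
cs,_=cv2.findContours(m,cv2.RETR_EXTERNAL,cv2.CHAIN_APPROX_NONE)
for c in cs:
    if cv2.contourArea(c)>400 :
        w=onz('side',c.reshape(-1,2),.012)[:,:2].astype(np.float32);r=cv2.minAreaRect(w*1000)
        print(c.mean((0,1)),r)
```

```text
bush [[0.62018033 0.06954477 0.041     ]
 [0.56495833 0.07805058 0.041     ]] [[0.61834365 0.06889334 0.041     ]
 [0.56401296 0.07709184 0.041     ]]
0.022 [[0.66652236 0.12949599]
 [0.53838638 0.14717384]]
0.035 [[0.65436506 0.04760933]
 [0.52677041 0.0645973 ]]
0.016 [[ 0.42891592  0.02177726]
 [ 0.42499771 -0.0133277 ]]
0.042 [[0.46457454 0.00191919]]
knob side [[0.46325917 0.00144371 0.042     ]]
ex [0.15073532 0.98857416 0.        ] ey [-0.98857416  0.15073532  0.        ] 81.33045801324035
[0.58961279 0.05856652 0.041     ]
[425.54166667 347.44444444] ((556.4774169921875, -382.2949523925781), (53.89493179321289, 54.87265396118164), 56.87123107910156)
[470.28873239 358.28873239] ((594.9852294921875, -456.8301696777344), (75.92030334472656, 113.25434875488281), 77.53881072998047)
[328.25174825 286.18881119] ((543.3543090820312, -130.1115264892578), (92.46238708496094, 127.5870361328125), 2.1379220485687256)
[387.24793388 215.28099174] ((827.3351440429688, -54.25740051269531), (91.24795532226562, 126.99575805664062), 1.2313296794891357)
[132.25170068 123.06802721] ((625.7648315429688, 866.3654174804688), (198.77703857421875, 148.89146423339844), 14.519875526428223)
```

>>> {"op": "servo_tool", "data": {"increments": [[[0,0,0],[0,0,-0.83],60],[[0,0,0],[0,0,-0.83],60],[[0,0,0],[0,0,-0.83],60],[[0,0,0],[0,0,-0.83],60]]}}

```text
clock: 0.43
tool_pos: [0.3047, 0.6018, 0.209]
ee_rot: [[-0.991, 0.132, -0.001], [0.132, 0.991, -0.001], [0.001, -0.001, -1.0]]
force: [0.8, -1.0, 0.2]
gripper_width: 0.701
```

```bash
cat >> h.py <<'E'
H=np.radians(82.1); O=np.array([.5905,.060]); EX=np.array([np.cos(H),np.sin(H)]); EY=np.array([-EX[1],EX[0]])
def j2w(x,y,z): return np.r_[O+x*EX+y*EY,z]
def st():
    o=get_obs(); d=o['tool_pos'][:2]-O
    R=o['ee_rot'];print('t',round(o['clock'],2),'pos',o['tool_pos'].round(4),'jig',(d@EX).round(4),(d@EY).round(4),'yaw',np.degrees(np.arctan2(R[1,0],R[0,0])).round(2),'tilt',R[:2,2].round(4),'F',o['force'].round(1),'gw',round(o['gripper_width'],3)); return o
def plan(*targets):
    o=st();p=o['tool_pos'];R=o['ee_rot']
    for t in targets:
        v=R.T@(np.array(t)-p);print('to',np.round(t,4),'shift m',v.round(4),'units',(v/.8).round(4),'rows>=',np.linalg.norm(v)/.0417);p=np.array(t)
E
python3 -c "
from h import *
plan([.5,.25,.2],j2w(-.1945,.105,.1))"
```

```text
t 0.43 pos [0.3047 0.6018 0.209 ] jig 0.4974 0.3576 yaw 172.4 tilt [-0.0009 -0.0011] F [ 0.8 -1.   0.2] gw 0.701
to [0.5  0.25 0.2 ] shift m [-0.2402 -0.3229  0.0092] units [-0.3002 -0.4036  0.0115] rows>= 9.652683758970724
to [ 0.4598 -0.1182  0.1   ] shift m [-0.0089 -0.3702  0.1004] units [-0.0111 -0.4627  0.1256] rows>= 9.200845970917559
```

>>> {"op": "servo_tool", "data": {"increments": [[[-0.03,-0.0404,0.001],[0,0,0],60],[[-0.03,-0.0404,0.001],[0,0,0],60],[[-0.03,-0.0404,0.001],[0,0,0],60],[[-0.03,-0.0404,0.001],[0,0,0],60],[[-0.03,-0.0404,0.001],[0,0,0],60],[[-0.03,-0.0404,0.001],[0,0,0],60],[[-0.03,-0.0404,0.001],[0,0,0],60],[[-0.03,-0.0404,0.001],[0,0,0],60],[[-0.03,-0.0404,0.001],[0,0,0],60],[[-0.03,-0.0404,0.001],[0,0,0],60]]}}

```text
clock: 1.27
tool_pos: [0.4988, 0.2474, 0.2014]
ee_rot: [[-0.991, 0.136, -0.001], [0.136, 0.991, -0.0], [0.001, -0.0, -1.0]]
force: [1.1, 0.1, 0.3]
gripper_width: 0.703
```

>>> {"op": "servo_tool", "data": {"increments": [[[-0.001,-0.0463,0.0126],[0,0,0],60],[[-0.001,-0.0463,0.0126],[0,0,0],60],[[-0.001,-0.0463,0.0126],[0,0,0],60],[[-0.001,-0.0463,0.0126],[0,0,0],60],[[-0.001,-0.0463,0.0126],[0,0,0],60],[[-0.001,-0.0463,0.0126],[0,0,0],60],[[-0.001,-0.0463,0.0126],[0,0,0],60],[[-0.001,-0.0463,0.0126],[0,0,0],60],[[-0.001,-0.0463,0.0126],[0,0,0],60],[[-0.001,-0.0463,0.0126],[0,0,0],60]]}}

```text
clock: 2.1
tool_pos: [0.4552, -0.1203, 0.1004]
ee_rot: [[-0.991, 0.136, -0.0], [0.136, 0.991, 0.0], [0.0, 0.0, -1.0]]
force: [0.5, -0.5, 0.0]
gripper_width: 0.704
```

```bash
python3 -c "
from h import *
plan(j2w(-.1945,.105,.02),j2w(-.1945,.0585,.02))"
```

```text
t 2.1 pos [ 0.4552 -0.1203  0.1004] jig -0.1972 0.1093 yaw 172.17 tilt [-0.0001  0.0001] F [ 0.5 -0.5  0. ] gw 0.704
to [ 0.4598 -0.1182  0.02  ] shift m [-0.0043  0.0026  0.0804] units [-0.0053  0.0033  0.1005] rows>= 1.931022282867425
to [ 0.5058 -0.1246  0.02  ] shift m [-0.0465 -0.0001 -0.    ] units [-0.0581 -0.0001 -0.    ] rows>= 1.1151079136690638
```

>>> {"op": "servo_tool", "data": {"increments": [[[0,0.003,0.025],[0,0,0],60],[[0,0,0.025],[0,0,0],60],[[0,0,0.025],[0,0,0],60],[[0,0,0.0185],[0,0,0],60],[[0,0,0.0125],[0,0,0],60],[[0,0,0],[0,0,0],60]]}}

```text
clock: 2.6
tool_pos: [0.4542, -0.1154, 0.0137]
ee_rot: [[-0.991, 0.137, -0.005], [0.137, 0.991, 0.002], [0.005, 0.002, -1.0]]
force: [-0.7, -0.0, -0.5]
gripper_width: 0.699
```

Run:
```python
from h import *
st();s=grab_frame('side');cv2.imwrite('pics/s2.png',cv2.resize(s[180:330,220:430],None,fx=3.8,fy=3.8,interpolation=cv2.INTER_CUBIC))
```

```text
t 2.6 pos [ 0.4542 -0.1154  0.0137] jig -0.1925 0.1109 yaw 172.15 tilt [-0.005   0.0025] F [-0.7 -0.  -0.5] gw 0.699
```

View pics/s2.png

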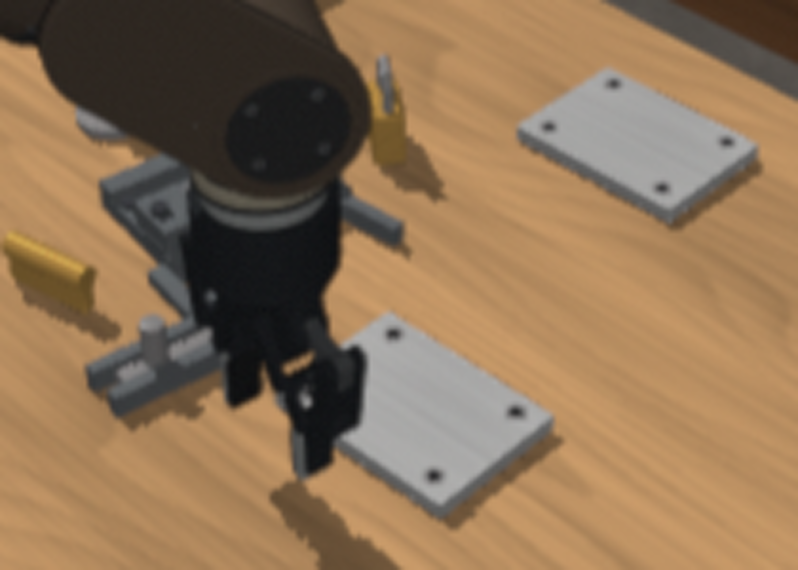

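The gripper stands beside plate A on the near side, tips clear above the bench, at about crop (310,470). I'll lower it slowly.

>>> {"op": "servo_tool", "data": {"increments": [[[0,0,0.005],[0,0,0],60],[[0,0,0.005],[0,0,0],60],[[0,0,0.0025],[0,0,0],60],[[0,0,0],[0,0,0],60]]}}

```text
clock: 2.98
tool_pos: [0.4565, -0.1163, 0.0063]
ee_rot: [[-0.991, 0.136, 0.0], [0.136, 0.991, -0.0], [-0.0, -0.0, -1.0]]
force: [-1.0, 0.4, 0.6]
gripper_width: 0.704
```

>>> {"op": "servo_tool", "data": {"increments": [[[0,0,0.0012],[0,0,0],60],[[0,0,0.0012],[0,0,0],60],[[0,0,0],[0,0,0],60]]}}

```text
clock: 3.23
tool_pos: [0.4564, -0.1164, 0.0044]
ee_rot: [[-0.991, 0.136, 0.0], [0.136, 0.991, -0.0], [-0.0, -0.0, -1.0]]
force: [-0.2, 0.2, 0.4]
gripper_width: 0.702
```

>>> {"op": "servo_tool", "data": {"increments": [[[0,0,0.0015],[0,0,0],60],[[0,0,0.0015],[0,0,0],60],[[0,0,0.0015],[0,0,0],60],[[0,0,0.0015],[0,0,0],60],[[0,0,0],[0,0,0],60]]}}

```text
clock: 3.65
tool_pos: [0.4561, -0.1163, -0.0008]
ee_rot: [[-0.991, 0.136, -0.001], [0.136, 0.991, 0.0], [0.001, 0.0, -1.0]]
force: [-0.5, 0.2, 0.2]
gripper_width: 0.704
```

Run:
```python
from h import *
plan(j2w(-.1945,.0585,0));s=grab_frame('side');cv2.imwrite('pics/s3.png',cv2.resize(s[250:330,270:400],None,fx=6,fy=6,interpolation=cv2.INTER_CUBIC))
```

```text
t 3.65 pos [ 0.4561 -0.1163 -0.0008] jig -0.1931 0.1089 yaw 172.16 tilt [-0.0006  0.0002] F [-0.5  0.2  0.2] gw 0.704
to [ 0.5058 -0.1246  0.    ] shift m [-0.0504 -0.0015 -0.0008] units [-0.063  -0.0018 -0.001 ] rows>= 1.2085823704321785
```

View pics/s3.png

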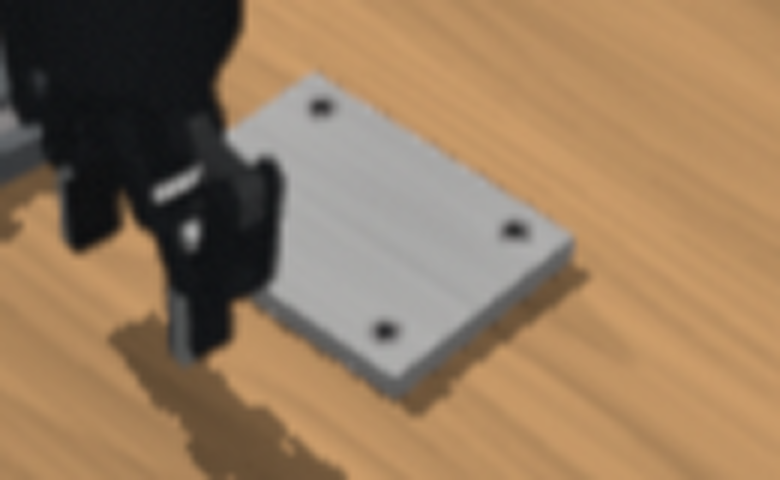

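>>> {"op": "servo_tool", "data": {"increments": [[[-0.0063,0,0.0025],[0,0,0],60],[[-0.0063,0,0],[0,0,0],60],[[-0.0063,0,0],[0,0,0],60],[[-0.0063,0,0],[0,0,0],60],[[-0.0063,0,0],[0,0,0],60],[[-0.0063,0,0],[0,0,0],60]]}}

```text
clock: 4.2
tool_pos: [0.4871, -0.1207, -0.0024]
ee_rot: [[-0.991, 0.136, 0.0], [0.136, 0.991, -0.0], [-0.0, -0.0, -1.0]]
force: [-0.1, 0.8, 0.2]
gripper_width: 0.705
```

>>> {"op": "servo_tool", "data": {"increments": [[[-0.005,0,0],[0,0,0],60],[[-0.005,0,0],[0,0,0],60],[[-0.005,0,0],[0,0,0],60],[[-0.005,0,0],[0,0,0],60]]}}

```text
clock: 4.53
tool_pos: [0.5025, -0.1227, -0.0025]
ee_rot: [[-0.991, 0.136, -0.0], [0.136, 0.991, 0.0], [0.0, 0.0, -1.0]]
force: [-0.7, 0.1, -0.2]
gripper_width: 0.707
```

Run:
```python
from h import *
st();s=grab_frame('side');cv2.imwrite('pics/s4.png',cv2.resize(s[180:330,220:430],None,fx=3.8,fy=3.8,interpolation=cv2.INTER_CUBIC))
s=grab_frame('top');cv2.imwrite('pics/t4.png',cv2.resize(s[200:320,240:400],None,fx=5,fy=5,interpolation=cv2.INTER_CUBIC))
```

```text
t 4.53 pos [ 0.5025 -0.1227 -0.0025] jig -0.1931 0.062 yaw 172.16 tilt [-0.0001  0.0001] F [-0.7  0.1 -0.2] gw 0.707
```

View pics/s4.png

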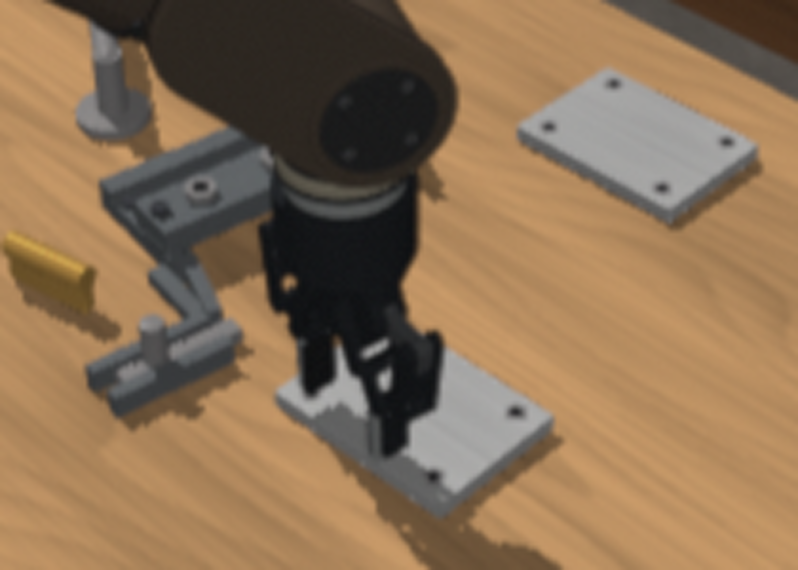

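View pics/t4.png

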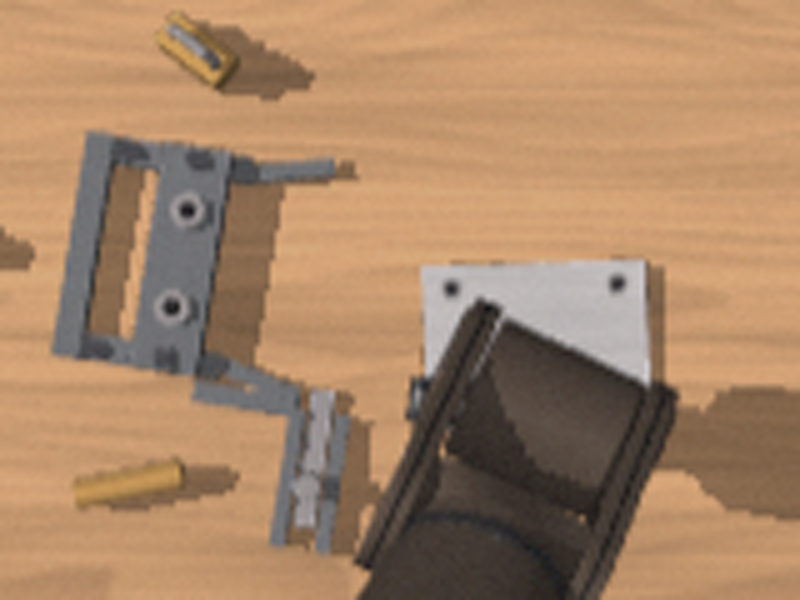

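Top crop: plate unmoved (rear hole at (617,283)); side crop: the tips passed above the near edge, without force. I'll back off and lower to bench contact.

>>> {"op": "servo_tool", "data": {"increments": [[[0.014,0,0],[0,0,0],60],[[0.015,0,0],[0,0,0],60],[[0.015,0,0],[0,0,0],60],[[0.014,0,0],[0,0,0],60],[[0,0,0],[0,0,0],60]]}}

```text
clock: 5.05
tool_pos: [0.4538, -0.1154, -0.0032]
ee_rot: [[-0.991, 0.137, -0.003], [0.137, 0.991, 0.001], [0.003, 0.001, -1.0]]
force: [0.3, 0.7, -0.5]
gripper_width: 0.702
```

>>> {"op": "servo_tool", "data": {"increments": [[[0,0,0.002],[0,0,0],60],[[0,0,0.002],[0,0,0],60],[[0,0,0.002],[0,0,0],60],[[0,0,0],[0,0,0],60]]}}

```text
clock: 5.38
tool_pos: [0.4566, -0.1165, -0.0075]
ee_rot: [[-0.991, 0.136, -0.0], [0.136, 0.991, 0.0], [0.0, 0.0, -1.0]]
force: [-0.1, 0.1, 0.5]
gripper_width: 0.707
```

>>> {"op": "servo_tool", "data": {"increments": [[[0,0,0.0015],[0,0,0],60],[[0,0,0.0015],[0,0,0],60],[[0,0,0],[0,0,0],60]]}}

```text
clock: 5.63
tool_pos: [0.4562, -0.1163, -0.01]
ee_rot: [[-0.991, 0.136, -0.0], [0.136, 0.991, 0.0], [0.0, 0.0, -1.0]]
force: [0.1, -0.6, -0.5]
gripper_width: 0.703
```

Run:
```python
from h import *
st();s=grab_frame('side');cv2.imwrite('pics/s5.png',cv2.resize(s[250:330,270:400],None,fx=6,fy=6,interpolation=cv2.INTER_CUBIC))
```

```text
t 5.63 pos [ 0.4562 -0.1163 -0.01  ] jig -0.1931 0.1088 yaw 172.16 tilt [-0.0004  0.0002] F [ 0.1 -0.6 -0.5] gw 0.703
```

View pics/s5.png

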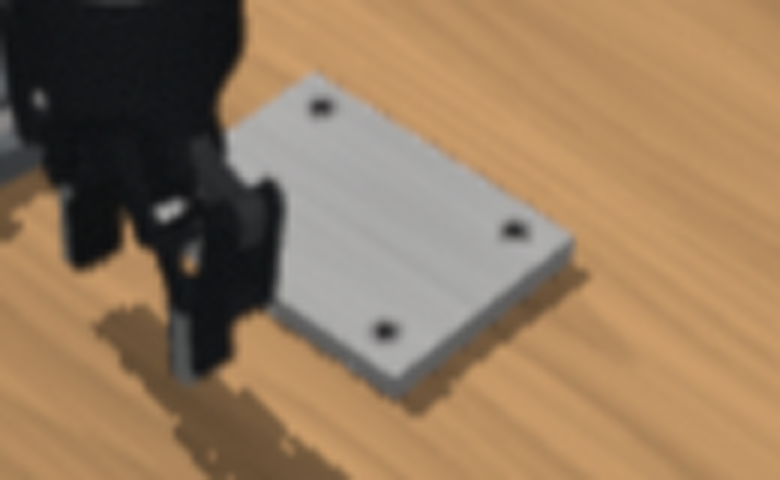

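>>> {"op": "servo_tool", "data": {"increments": [[[0,0,0.0015],[0,0,0],60],[[0,0,0.0015],[0,0,0],60],[[0,0,0],[0,0,0],60]]}}

```text
clock: 5.93
tool_pos: [0.456, -0.1163, -0.0123]
ee_rot: [[-0.991, 0.136, -0.0], [0.136, 0.991, 0.0], [0.0, 0.0, -1.0]]
force: [-0.3, -0.5, -0.1]
gripper_width: 0.701
```

>>> {"op": "servo_tool", "data": {"increments": [[[0,0,0.0015],[0,0,0],60],[[0,0,0.001],[0,0,0],60],[[0,0,0],[0,0,0],60]]}}

```text
clock: 6.18
tool_pos: [0.456, -0.1163, -0.0143]
ee_rot: [[-0.991, 0.136, -0.0], [0.136, 0.991, 0.0], [0.0, 0.0, -1.0]]
force: [0.5, -0.2, 0.7]
gripper_width: 0.705
```

Run:
```python
from h import *
o=st();s=grab_frame('side');cv2.imwrite('pics/s6.png',cv2.resize(s[250:330,270:400],None,fx=6,fy=6,interpolation=cv2.INTER_CUBIC))
R=o['ee_rot']
for d in (30,37,44):
  for zz in(0,.005,.01):
    X=o['tool_pos']-R[:,1]*d/1000;X[2]=zz; print(d,zz,(proj('side',X)-[270,250])*6)
```

```text
t 6.18 pos [ 0.456  -0.1163 -0.0143] jig -0.1931 0.109 yaw 172.16 tilt [-0.0004  0.0002] F [ 0.5 -0.2  0.7] gw 0.705
30 0 [[192.71996383 392.34004828]]
30 0.005 [[192.20504466 382.39565362]]
30 0.01 [[191.68725589 372.39333169]]
37 0 [[204.34855074 404.42991538]]
37 0.005 [[203.86518774 394.48221774]]
37 0.01 [[203.37911625 384.47631698]]
44 0 [[216.06824857 416.61312021]]
44 0.005 [[215.6169796  406.66241513]]
44 0.01 [[215.16316776 396.65323071]]
```

View pics/s6.png

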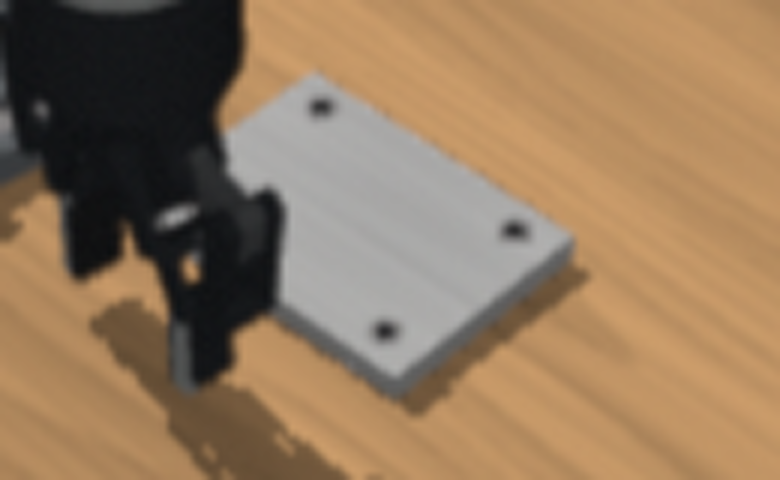

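>>> {"op": "servo_tool", "data": {"increments": [[[0,0,0.002],[0,0,0],60],[[0,0,0.002],[0,0,0],60],[[0,0,0],[0,0,0],60]]}}

```text
clock: 6.48
tool_pos: [0.4559, -0.1162, -0.0176]
ee_rot: [[-0.991, 0.136, -0.001], [0.136, 0.991, 0.0], [0.001, 0.0, -1.0]]
force: [-0.9, 0.8, 0.5]
gripper_width: 0.701
```

>>> {"op": "servo_tool", "data": {"increments": [[[0,0,0.0015],[0,0,0],60],[[0,0,0.001],[0,0,0],60],[[0,0,0],[0,0,0],60]]}}

```text
clock: 6.73
tool_pos: [0.456, -0.1163, -0.0195]
ee_rot: [[-0.991, 0.136, -0.0], [0.136, 0.991, 0.0], [0.0, 0.0, -1.0]]
force: [0.9, -0.5, -0.3]
gripper_width: 0.7
```

>>> {"op": "servo_tool", "data": {"increments": [[[0,0,0.0015],[0,0,0],60],[[0,0,0.001],[0,0,0],60],[[0,0,0],[0,0,0],60]]}}

```text
clock: 6.98
tool_pos: [0.4561, -0.1163, -0.0215]
ee_rot: [[-0.991, 0.136, -0.0], [0.136, 0.991, 0.0], [0.0, 0.0, -1.0]]
force: [0.0, -0.7, 0.4]
gripper_width: 0.696
```

Run:
```python
from h import *
o=st();s=grab_frame('side');cv2.imwrite('pics/s7.png',cv2.resize(s[250:330,270:400],None,fx=6,fy=6,interpolation=cv2.INTER_CUBIC))
```

```text
t 6.98 pos [ 0.4561 -0.1163 -0.0215] jig -0.1931 0.1089 yaw 172.16 tilt [-0.0003  0.0002] F [ 0.  -0.7  0.4] gw 0.696
```

View pics/s7.png

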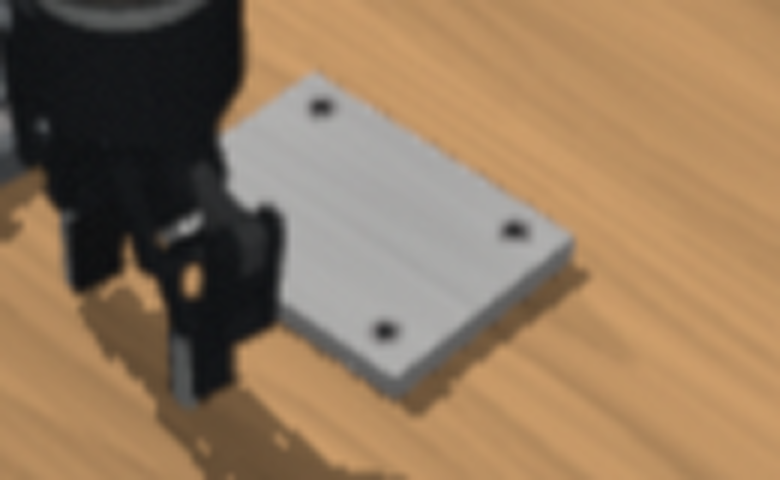

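Run:
```python
from h import *
o=get_obs();R=o['ee_rot'];p=o['tool_pos']
for a in(11,-11):
 for d in(30,-30,38,-38):
  for z in(0,.01):
   X=p-R[:,1]*d/1000+R[:,0]*a/1000;X[2]=z;print(a,d,z,((proj('side',X)-[270,250])*6).round())
```

```text
11 30 0 [[167. 407.]]
11 30 0.01 [[165. 387.]]
11 -30 0 [[ 71. 306.]]
11 -30 0.01 [[ 69. 286.]]
11 38 0 [[180. 421.]]
11 38 0.01 [[179. 401.]]
11 -38 0 [[ 59. 293.]]
11 -38 0.01 [[ 57. 273.]]
-11 30 0 [[219. 378.]]
-11 30 0.01 [[218. 358.]]
-11 -30 0 [[123. 279.]]
-11 -30 0.01 [[121. 259.]]
-11 38 0 [[233. 392.]]
-11 38 0.01 [[232. 372.]]
-11 -38 0 [[110. 266.]]
-11 -38 0.01 [[109. 246.]]
```

>>> {"op": "servo_tool", "data": {"increments": [[[0,0,0.002],[0,0,0],60],[[0,0,0.0015],[0,0,0],60],[[0,0,0],[0,0,0],60]]}}

```text
clock: 7.28
tool_pos: [0.456, -0.1163, -0.0244]
ee_rot: [[-0.991, 0.136, -0.0], [0.136, 0.991, 0.0], [0.0, 0.0, -1.0]]
force: [-0.6, -0.1, 0.4]
gripper_width: 0.703
```

>>> {"op": "servo_tool", "data": {"increments": [[[0,0,0.0015],[0,0,0],60],[[0,0,0.001],[0,0,0],60],[[0,0,0],[0,0,0],60]]}}

```text
clock: 7.53
tool_pos: [0.4561, -0.1163, -0.0263]
ee_rot: [[-0.991, 0.136, -0.0], [0.136, 0.991, 0.0], [0.0, 0.0, -1.0]]
force: [-0.4, 0.6, 0.1]
gripper_width: 0.705
```

>>> {"op": "servo_tool", "data": {"increments": [[[-0.0063,0,0],[0,0,0],60],[[-0.0063,0,0],[0,0,0],60],[[-0.0063,0,0],[0,0,0],60],[[-0.0063,0,0],[0,0,0],60],[[-0.0063,0,0],[0,0,0],60],[[-0.0063,0,0],[0,0,0],60]]}}

```text
clock: 8.03
tool_pos: [0.4861, -0.1202, -0.0263]
ee_rot: [[-0.991, 0.136, -0.002], [0.136, 0.991, 0.001], [0.002, 0.001, -1.0]]
force: [-2.7, 0.4, 0.9]
gripper_width: 0.697
```

Run:
```python
from h import *
o=st();s=grab_frame('side');cv2.imwrite('pics/s8.png',cv2.resize(s[250:330,270:400],None,fx=6,fy=6,interpolation=cv2.INTER_CUBIC))
```

```text
t 8.03 pos [ 0.4861 -0.1202 -0.0263] jig -0.1928 0.0787 yaw 172.19 tilt [-0.0018  0.0008] F [-2.7  0.4  0.9] gw 0.697
```

View pics/s8.png

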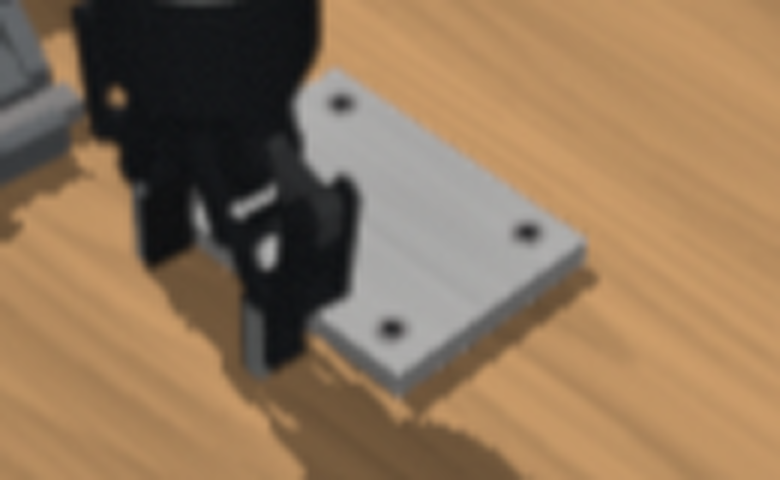

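Contact now (force 2.7 N), and the plate is turning as wanted. I'll continue the push.

>>> {"op": "servo_tool", "data": {"increments": [[[-0.005,0,0],[0,0,0],60],[[-0.005,0,0],[0,0,0],60],[[-0.005,0,0],[0,0,0],60],[[-0.005,0,0],[0,0,0],60],[[-0.004,0,0],[0,0,0],60],[[0,0,0],[0,0,0],60]]}}

```text
clock: 8.58
tool_pos: [0.5063, -0.1235, -0.0258]
ee_rot: [[-0.991, 0.137, 0.002], [0.137, 0.991, -0.001], [-0.002, -0.0, -1.0]]
force: [0.0, -0.5, -0.1]
gripper_width: 0.704
```

>>> {"op": "servo_tool", "data": {"increments": [[[0.01,0,0],[0,0,0],60],[[0.02,0,0],[0,0,0],60],[[0.02,0,-0.02],[0,0,0],60],[[0.01,0,-0.05],[0,0,0],60],[[0,0,-0.05],[0,0,0],60],[[0,0,-0.02],[0,0,0],60]]}}

```text
clock: 9.08
tool_pos: [0.4595, -0.1177, 0.0909]
ee_rot: [[-0.991, 0.137, 0.008], [0.137, 0.991, -0.004], [-0.008, -0.003, -1.0]]
force: [0.8, -0.1, 0.2]
gripper_width: 0.705
```

```bash
cat >> h.py <<'E'
def plate(n,im):
    hsv=cv2.cvtColor(im,cv2.COLOR_BGR2HSV);m=((hsv[...,1]<40)&(hsv[...,2]>140)).astype(np.uint8)
    for c in cv2.findContours(m,cv2.RETR_EXTERNAL,cv2.CHAIN_APPROX_NONE)[0]:
        if cv2.contourArea(c)>400:
            w=onz(n,c.reshape(-1,2),.012)[:,:2]; 
            if abs(w[:,1].mean()+.12)<.08 and w[:,0].mean()<.7:
                r=cv2.minAreaRect((w*1000).astype(np.float32)); d=np.array(r[0])/1000-O
                print(n,r,'jig',(d@EX).round(4),(d@EY).round(4))
E
python3 - <<'E'
from h import *
o=st()
for n in('side','top'):
    s=grab_frame(n);cv2.imwrite(f'pics/{n}9.png',s);plate(n,s)
E
```

```text
t 9.08 pos [ 0.4595 -0.1177  0.0909] jig -0.194 0.1054 yaw 172.14 tilt [ 0.0076 -0.0038] F [ 0.8 -0.1  0.2] gw 0.705
side ((562.117431640625, -140.08091735839844), (129.33978271484375, 93.45095825195312), 82.10371398925781) jig -0.2021 0.0006
top ((564.6956787109375, -140.22080993652344), (128.98153686523438, 93.63999938964844), 82.17245483398438) jig -0.2019 -0.002
```

View pics/top9.png

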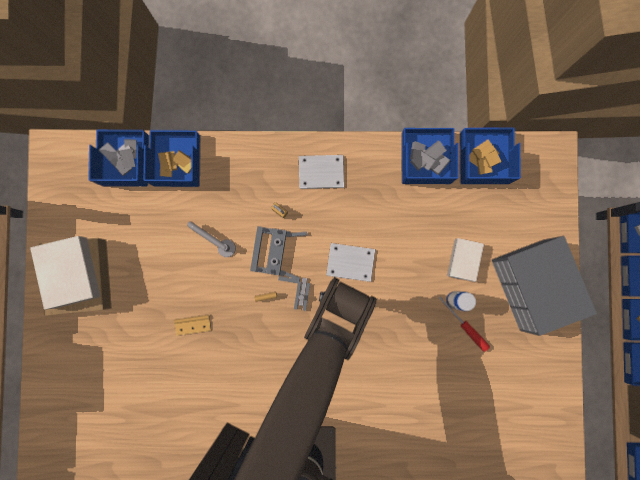

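>>> {"op": "servo_tool", "data": {"increments": [[[0,0,0],[0,0,1],60],[[0,0,0],[0,0,1],60],[[0,0,0],[0,0,1],60],[[0,0,0],[0,0,1],60],[[0,0,0],[0,0,1],60],[[0,0,0],[0,0,1],60],[[0,0,0],[0,0,1],60],[[0,0,0],[0,0,1],60],[[0,0,0],[0,0,1],60],[[0,0,0],[0,0,1],60]]}}

```text
clock: 10.02
tool_pos: [0.4563, -0.1161, 0.0841]
ee_rot: [[-0.416, 0.909, -0.002], [0.909, 0.416, 0.001], [0.002, -0.002, -1.0]]
force: [-0.1, -0.1, 0.1]
gripper_width: 0.702
```

>>> {"op": "servo_tool", "data": {"increments": [[[0,0,0],[0,0,1],60],[[0,0,0],[0,0,1],60],[[0,0,0],[0,0,1],60],[[0,0,0],[0,0,1],60],[[0,0,0],[0,0,1],60],[[0,0,0],[0,0,0.7],60],[[0,0,0],[0,0,0],60]]}}

```text
clock: 10.6
tool_pos: [0.4564, -0.1161, 0.0842]
ee_rot: [[0.137, 0.991, -0.002], [0.991, -0.137, 0.001], [0.001, -0.002, -1.0]]
force: [-0.1, -0.5, -0.4]
gripper_width: 0.704
```

Run:
```python
from h import *
plan(j2w(-.30,-.0005,.09),j2w(-.3,-.0005,-.025),j2w(-.076,-.0005,-.025))
```

```text
t 10.6 pos [ 0.4564 -0.1161  0.0842] jig -0.1928 0.1086 yaw 82.13 tilt [-0.0023  0.0012] F [-0.1 -0.5 -0.4] gw 0.704
to [ 0.5498 -0.2372  0.09  ] shift m [-0.1072  0.1091 -0.0061] units [-0.134   0.1363 -0.0076] rows>= 3.6704777266702173
to [ 0.5498 -0.2372 -0.025 ] shift m [-1.00e-04  3.00e-04  1.15e-01] units [-1.000e-04  3.000e-04  1.437e-01] rows>= 2.7577937649880098
to [ 0.5805 -0.0153 -0.025 ] shift m [2.24e-01 1.00e-04 2.00e-04] units [2.8e-01 1.0e-04 2.0e-04] rows>= 5.371702637889689
```

>>> {"op": "servo_tool", "data": {"increments": [[[-0.0268,0.0273,0],[0,0,0],60],[[-0.0268,0.0273,0],[0,0,0],60],[[-0.0268,0.0273,0],[0,0,0],60],[[-0.0268,0.0273,0],[0,0,0],60],[[-0.0268,0.0273,0],[0,0,0],60],[[0,0,0.03],[0,0,0],60],[[0,0,0.03],[0,0,0],60],[[0,0,0.03],[0,0,0],60],[[0,0,0.02],[0,0,0],60],[[0,0,0],[0,0,0],60]]}}

```text
clock: 11.43
tool_pos: [0.5472, -0.2352, -0.0079]
ee_rot: [[0.134, 0.991, -0.009], [0.991, -0.134, 0.006], [0.004, -0.01, -1.0]]
force: [-1.2, 0.2, -0.9]
gripper_width: 0.701
```

Run:
```python
from h import *
plan(j2w(-.3,-.0005,-.025),j2w(-.076,-.0005,-.025))
s=grab_frame('side');cv2.imwrite('pics/s10.png',s[170:370,220:450].repeat(3,0).repeat(3,1))
```

```text
t 11.43 pos [ 0.5472 -0.2352 -0.0079] jig -0.2984 0.0023 yaw 82.28 tilt [-0.0088  0.0057] F [-1.2  0.2 -0.9] gw 0.701
to [ 0.5498 -0.2372 -0.025 ] shift m [-0.0017  0.003   0.0171] units [-0.0021  0.0037  0.0214] rows>= 0.41852100861180214
to [ 0.5805 -0.0153 -0.025 ] shift m [0.224  0.0007 0.001 ] units [0.28   0.0009 0.0012] rows>= 5.371702637889689
```

View pics/s10.png

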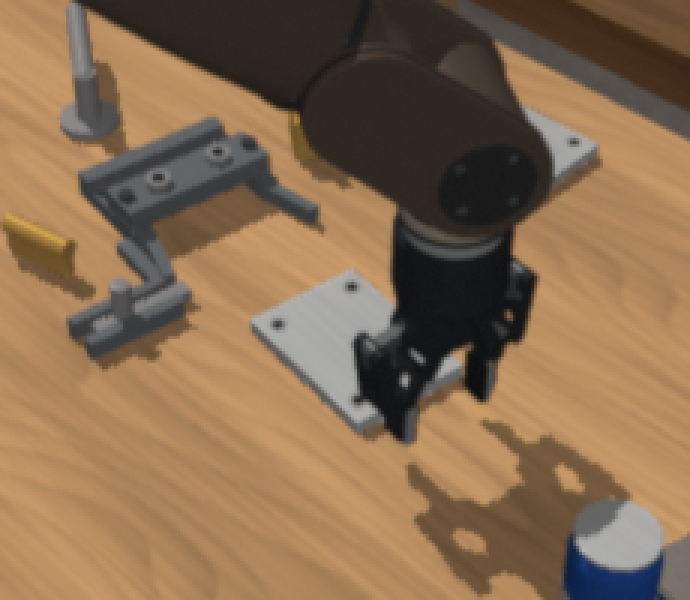

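>>> {"op": "servo_tool", "data": {"increments": [[[0,0,0.008],[0,0,0],60],[[0,0,0.008],[0,0,0],60],[[0,0,0.005],[0,0,0],60],[[0,0,0],[0,0,0],60]]}}

```text
clock: 11.82
tool_pos: [0.5511, -0.2374, -0.0192]
ee_rot: [[0.135, 0.991, -0.0], [0.991, -0.135, 0.0], [0.0, -0.0, -1.0]]
force: [0.2, -0.3, 0.3]
gripper_width: 0.698
```

Run:
```python
from h import *
plan(j2w(-.3,-.0005,-.026),j2w(-.076,-.0005,-.025))
```

```text
t 11.82 pos [ 0.5511 -0.2374 -0.0192] jig -0.3 -0.0018 yaw 82.23 tilt [-0.0004  0.0002] F [ 0.2 -0.3  0.3] gw 0.698
to [ 0.5498 -0.2372 -0.026 ] shift m [ 0.     -0.0013  0.0068] units [ 0.     -0.0016  0.0085] rows>= 0.1656987208885537
to [ 0.5805 -0.0153 -0.025 ] shift m [ 0.224   0.0005 -0.001 ] units [ 0.28    0.0006 -0.0012] rows>= 5.371756166228674
```

>>> {"op": "servo_tool", "data": {"increments": [[[0,-0.001,0.004],[0,0,0],60],[[0,-0.0005,0.004],[0,0,0],60],[[0.0075,0,0],[0,0,0],60],[[0.0075,0,0],[0,0,0],60],[[0.0075,0,0],[0,0,0],60],[[0.0075,0,0],[0,0,0],60],[[0.0075,0,0],[0,0,0],60],[[0.0075,0,0],[0,0,0],60],[[0.0075,0,0],[0,0,0],60],[[0,0,0],[0,0,0],60]]}}

```text
clock: 12.65
tool_pos: [0.5559, -0.1945, -0.0253]
ee_rot: [[0.135, 0.991, -0.0], [0.991, -0.135, 0.001], [0.001, -0.0, -1.0]]
force: [0.1, 0.0, 0.3]
gripper_width: 0.699
```

Run:
```python
from h import *
st()
s=grab_frame('side');cv2.imwrite('pics/s11.png',s[170:370,220:450].repeat(3,0).repeat(3,1))
```

```text
t 12.65 pos [ 0.5559 -0.1945 -0.0253] jig -0.2568 -0.0007 yaw 82.26 tilt [-0.0001  0.0006] F [0.1 0.  0.3] gw 0.699
```

View pics/s11.png

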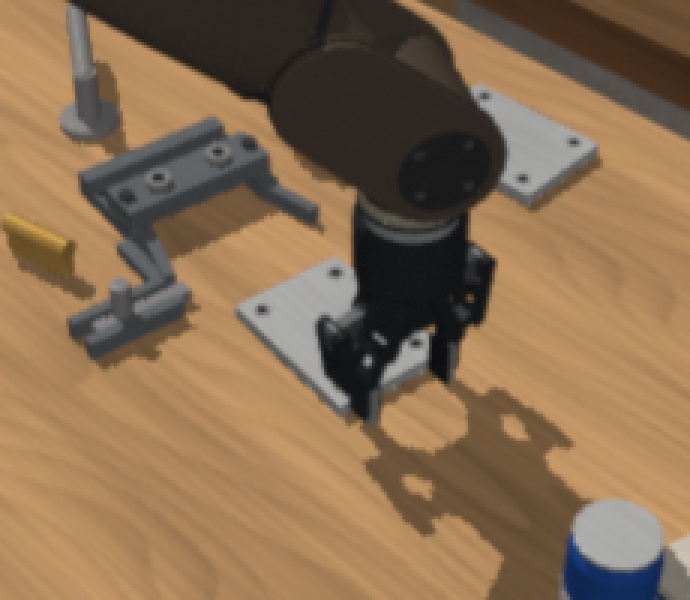

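The plate slides ahead of the fingers (front corner crop (237,308)), square to the jig. Continuing.

>>> {"op": "servo_tool", "data": {"increments": [[[0.0075,0,0],[0,0,0],60],[[0.0075,0,0],[0,0,0],60],[[0.0075,0,0],[0,0,0],60],[[0.0075,0,0],[0,0,0],60],[[0.0075,0,0],[0,0,0],60],[[0.0075,0,0],[0,0,0],60],[[0.0075,0,0],[0,0,0],60],[[0.0075,0,0],[0,0,0],60],[[0,0,0],[0,0,0],60]]}}

```text
clock: 13.45
tool_pos: [0.5623, -0.1467, -0.0254]
ee_rot: [[0.135, 0.991, -0.0], [0.991, -0.135, 0.001], [0.001, -0.001, -1.0]]
force: [-0.2, -0.5, 0.1]
gripper_width: 0.705
```

Run:
```python
from h import *
st()
s=grab_frame('side');cv2.imwrite('pics/s12.png',s[170:370,220:450].repeat(3,0).repeat(3,1))
s=grab_frame('top');cv2.imwrite('pics/t12.png',s[200:320,240:400].repeat(4,0).repeat(4,1))
```

```text
t 13.45 pos [ 0.5623 -0.1467 -0.0254] jig -0.2086 -0.0004 yaw 82.25 tilt [-0.0004  0.001 ] F [-0.2 -0.5  0.1] gw 0.705
```

View pics/s12.png

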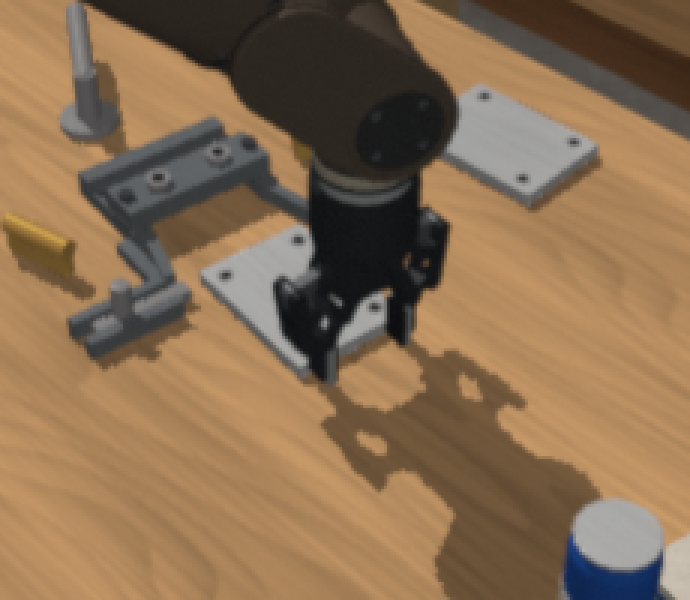

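View pics/t12.png

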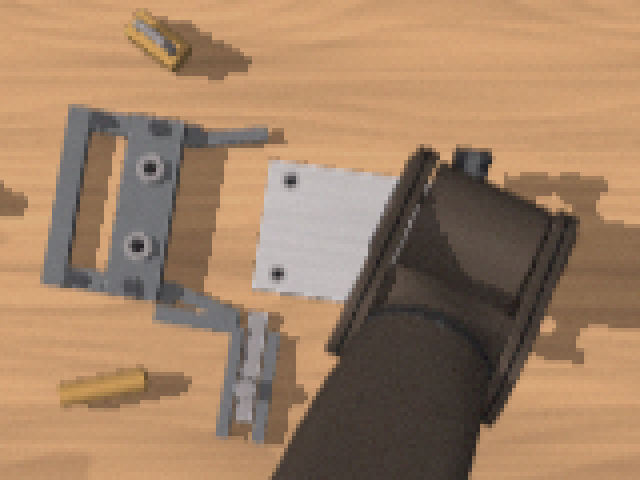

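Square and centred on the lane (plate holes (290,180)/(277,273) line up with the bushes (150,168)/(138,245)). Continuing into the mouth.

>>> {"op": "servo_tool", "data": {"increments": [[[0.0075,0,0],[0,0,0],60],[[0.0075,0,0],[0,0,0],60],[[0.0075,0,0],[0,0,0],60],[[0.0075,0,0],[0,0,0],60],[[0.0075,0,0],[0,0,0],60],[[0.0075,0,0],[0,0,0],60],[[0.0075,0,0],[0,0,0],60],[[0.0075,0,0],[0,0,0],60],[[0.0075,0,0],[0,0,0],60],[[0,0,0],[0,0,0],60]]}}

```text
clock: 14.38
tool_pos: [0.5696, -0.0933, -0.0253]
ee_rot: [[0.135, 0.991, -0.0], [0.991, -0.135, 0.001], [0.001, -0.0, -1.0]]
force: [0.7, -0.7, 0.3]
gripper_width: 0.702
```

>>> {"op": "servo_tool", "data": {"increments": [[[0.005,0,0],[0,0,0],60],[[0.005,0,0],[0,0,0],60],[[0.005,0,0],[0,0,0],60],[[0.005,0,0],[0,0,0],60],[[0.005,0,0],[0,0,0],60],[[0.005,0,0],[0,0,0],60],[[0,0,0],[0,0,0],60]]}}

```text
clock: 14.97
tool_pos: [0.573, -0.0701, -0.0252]
ee_rot: [[0.135, 0.991, 0.0], [0.991, -0.135, 0.001], [0.001, 0.0, -1.0]]
force: [-0.1, -0.1, -0.2]
gripper_width: 0.705
```

Run:
```python
from h import *
st()
s=grab_frame('side');cv2.imwrite('pics/s13.png',s[170:370,220:450].repeat(3,0).repeat(3,1))
s=grab_frame('top');cv2.imwrite('pics/t13.png',s[200:320,240:400].repeat(4,0).repeat(4,1))
```

```text
t 14.97 pos [ 0.573  -0.0701 -0.0252] jig -0.1313 -0.0006 yaw 82.22 tilt [0.0002 0.0005] F [-0.1 -0.1 -0.2] gw 0.705
```

View pics/s13.png

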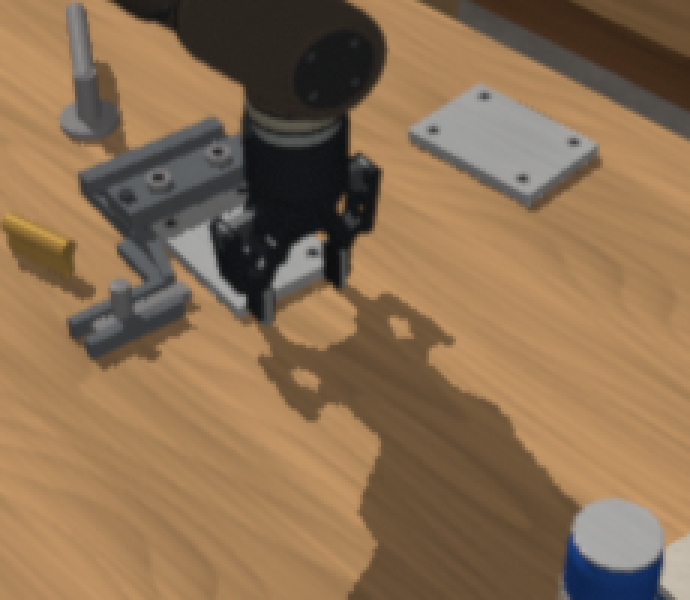

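View pics/t13.png

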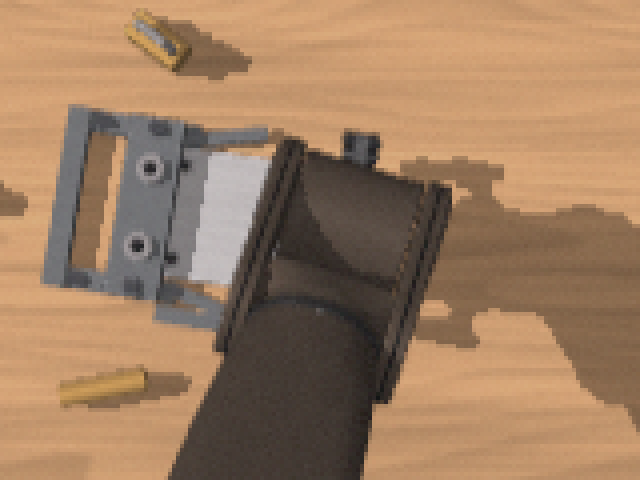

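The front end is entering under the bridge, centred; no force build-up. On, more slowly.

>>> {"op": "servo_tool", "data": {"increments": [[[0.005,0,0],[0,0,0],60],[[0.005,0,0],[0,0,0],60],[[0.005,0,0],[0,0,0],60],[[0.005,0,0],[0,0,0],60],[[0.005,0,0],[0,0,0],60],[[0.005,0,0],[0,0,0],60],[[0.005,0,0],[0,0,0],60],[[0.005,0,0],[0,0,0],60],[[0.005,0,0],[0,0,0],60],[[0.004,0,0],[0,0,0],60]]}}

```text
clock: 15.9
tool_pos: [0.5782, -0.0317, -0.0253]
ee_rot: [[0.135, 0.991, -0.0], [0.991, -0.135, -0.0], [-0.0, -0.0, -1.0]]
force: [-0.4, -1.6, 1.0]
gripper_width: 0.704
```

>>> {"op": "servo_tool", "data": {"increments": [[[0.003,0,0],[0,0,0],60],[[0.003,0,0],[0,0,0],60],[[0.003,0,0],[0,0,0],60],[[0.003,0,0],[0,0,0],60]]}}

```text
clock: 16.23
tool_pos: [0.5795, -0.0225, -0.0253]
ee_rot: [[0.136, 0.991, 0.0], [0.991, -0.136, -0.0], [-0.0, 0.0, -1.0]]
force: [0.2, -1.3, 0.1]
gripper_width: 0.703
```

Run:
```python
from h import *
st()
s=grab_frame('side');cv2.imwrite('pics/s14.png',s[190:310,230:390].repeat(5,0).repeat(5,1))
s=grab_frame('top');cv2.imwrite('pics/t14.png',s[200:320,240:400].repeat(4,0).repeat(4,1))
```

```text
t 16.23 pos [ 0.5795 -0.0225 -0.0253] jig -0.0832 -0.0005 yaw 82.2 tilt [ 0.     -0.0001] F [ 0.2 -1.3  0.1] gw 0.703
```

View pics/s14.png

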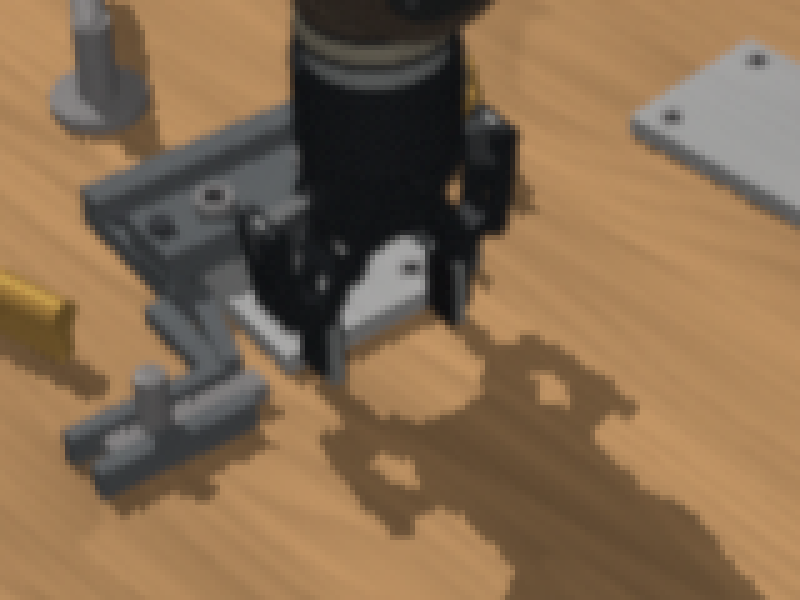

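View pics/t14.png

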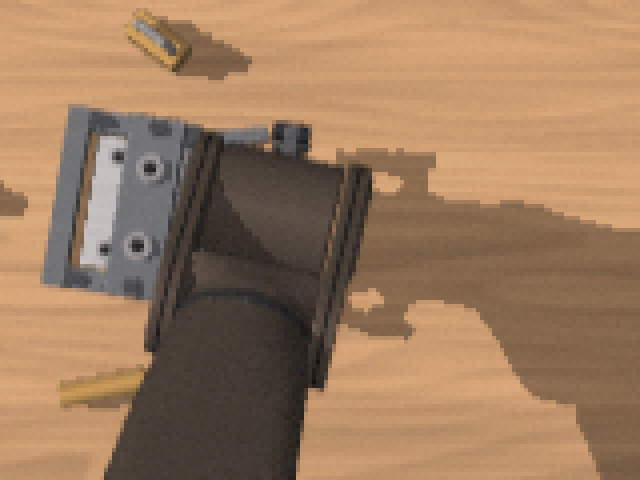

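The plate's front shows in the window behind the bridge, with a strip of about 2 px (~6 mm) left before the stop. I'll go on in small steps until force rises.

>>> {"op": "servo_tool", "data": {"increments": [[[0.0025,0,0],[0,0,0],60],[[0.0025,0,0],[0,0,0],60],[[0,0,0],[0,0,0],60]]}}

```text
clock: 16.58
tool_pos: [0.58, -0.0183, -0.0254]
ee_rot: [[0.136, 0.991, -0.0], [0.991, -0.136, 0.0], [0.0, -0.0, -1.0]]
force: [0.3, -0.1, -0.3]
gripper_width: 0.701
```

>>> {"op": "servo_tool", "data": {"increments": [[[0.002,0,0],[0,0,0],60],[[0,0,0],[0,0,0],60]]}}

```text
clock: 16.75
tool_pos: [0.5803, -0.0169, -0.0253]
ee_rot: [[0.136, 0.991, 0.0], [0.991, -0.136, 0.0], [0.0, 0.0, -1.0]]
force: [0.5, -0.4, 0.1]
gripper_width: 0.702
```

>>> {"op": "servo_tool", "data": {"increments": [[[0.002,0,0],[0,0,0],60],[[0,0,0],[0,0,0],60]]}}

```text
clock: 16.92
tool_pos: [0.5805, -0.0153, -0.0253]
ee_rot: [[0.136, 0.991, -0.0], [0.991, -0.136, 0.0], [0.0, -0.0, -1.0]]
force: [-0.3, -1.5, -1.4]
gripper_width: 0.699
```

>>> {"op": "servo_tool", "data": {"increments": [[[0.0015,0,0],[0,0,0],60],[[0,0,0],[0,0,0],60]]}}

```text
clock: 17.08
tool_pos: [0.5804, -0.0152, -0.0253]
ee_rot: [[0.135, 0.991, -0.001], [0.991, -0.135, -0.002], [-0.002, -0.0, -1.0]]
force: [-0.8, -5.0, 0.8]
gripper_width: 0.701
```

>>> {"op": "servo_tool", "data": {"increments": [[[0.0015,0,0],[0,0,0],60],[[0,0,0],[0,0,0],60]]}}

```text
clock: 17.25
tool_pos: [0.5804, -0.0152, -0.0253]
ee_rot: [[0.135, 0.991, -0.001], [0.991, -0.135, -0.004], [-0.004, -0.001, -1.0]]
force: [-1.5, -8.0, 0.5]
gripper_width: 0.702
```

>>> {"op": "servo_tool", "data": {"increments": [[[0.0015,0,0],[0,0,0],60],[[0,0,0],[0,0,0],60]]}}

```text
clock: 17.42
tool_pos: [0.5803, -0.0152, -0.0253]
ee_rot: [[0.135, 0.991, -0.002], [0.991, -0.135, -0.005], [-0.006, -0.001, -1.0]]
force: [-3.8, -12.1, 0.9]
gripper_width: 0.704
```

Force rises at TCP jig x = -0.076, as expected for home. Backing off to check.

>>> {"op": "servo_tool", "data": {"increments": [[[-0.005,0,0],[0,0,0],60],[[-0.02,0,0],[0,0,0],60],[[-0.03,0,0],[0,0,0],60],[[-0.04,0,-0.02],[0,0,0],0],[[-0.04,0,-0.03],[0,0,0],0],[[-0.04,0,-0.03],[0,0,0],0],[[-0.03,0.02,-0.03],[0,0,0],0],[[0,0.03,-0.02],[0,0,0],0],[[0,0.02,0],[0,0,0],0],[[0,0,0],[0,0,0],0]]}}

```text
clock: 18.25
tool_pos: [0.6179, -0.1835, 0.0815]
ee_rot: [[0.136, 0.991, 0.007], [0.991, -0.136, -0.002], [-0.001, 0.007, -1.0]]
force: [-0.4, -0.0, -0.4]
gripper_width: -0.0
```

Run:
```python
from h import *
st()
s=grab_frame('side');cv2.imwrite('pics/side15.png',s);cv2.imwrite('pics/s15.png',cv2.resize(s[200:295,235:335],None,fx=6.3,fy=6.3,interpolation=cv2.INTER_CUBIC))
s=grab_frame('top');cv2.imwrite('pics/top15.png',s);cv2.imwrite('pics/t15.png',cv2.resize(s[220:315,245:320],None,fx=6.3,fy=6.3,interpolation=cv2.INTER_CUBIC))
```

```text
t 18.25 pos [ 0.6179 -0.1835  0.0815] jig -0.2374 -0.0606 yaw 82.16 tilt [ 0.0067 -0.0017] F [-0.4 -0.  -0.4] gw -0.0
```

View pics/s15.png

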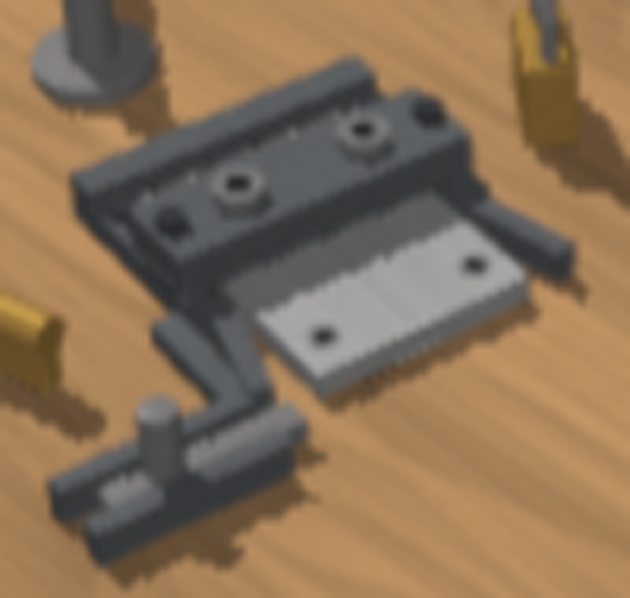

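View pics/t15.png

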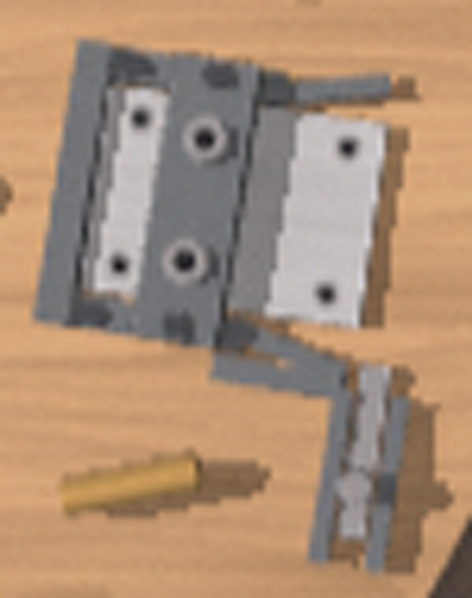

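Run:
```python
from h import *
T=lambda l:(np.array(l,float)+.5)/6.3-.5+[245,220]
S=lambda l:(np.array(l,float)+.5)/6.3-.5+[235,200]
def J(n,p,z):
    d=onz(n,p,z)[:,:2]-O; return np.c_[d@EX,d@EY].round(4)
print('rear',J('top',T([(387,122),(362,326)]),.012),J('side',S([(318,380),(527,282)]),.012))
print('stop outer',J('top',T([(78,40),(36,320)]),.022),'bridge front',J('top',T([(255,65),(215,346)]),.035))
print('holes',J('top',T([(141,118),(119,265),(347,148),(326,293)]),.012))
print('knob',J('top',T([(352,485)]),.042),J('side',S([(157,405)]),.042), 'bolt L edge tip',J('top',T([(361,370),(392,370)]),.012))
plan(j2w(-.077,.15,.1))
```

```text
rear [[-0.0657 -0.0493]
 [-0.0678  0.0451]] [[-0.0688  0.049 ]
 [-0.0696 -0.0438]]
stop outer [[ 0.0793 -0.0657]
 [ 0.0792  0.0636]] bridge front [[-0.0035 -0.065 ]
 [-0.0042  0.0638]]
holes [[ 0.0465 -0.035 ]
 [ 0.0465  0.0333]
 [-0.0492 -0.0348]
 [-0.0493  0.0325]]
knob [[-0.0748  0.1167]] [[-0.0755  0.118 ]] bolt L edge tip [[-0.0703  0.0651]
 [-0.0844  0.0631]]
t 18.35 pos [ 0.6139 -0.1813  0.0781] jig -0.2358 -0.0563 yaw 82.23 tilt [-0.0011  0.0012] F [0.5 1.4 0.5] gw -0.001
to [0.4313 0.0043 0.1   ] shift m [ 0.1593 -0.206  -0.0214] units [ 0.1992 -0.2575 -0.0268] rows>= 6.266172686000922
```

Run:
```python
from h import *
s=cv2.imread('pics/top15.png');cv2.imwrite('pics/t16.png',s[225:275,248:290].repeat(12,0).repeat(12,1))
for z in(.022,.012,0):
  print(z,((proj('top',[j2w(.065,y,z) for y in(-.035,0,.035)])-[248,225]+.5)*12).round())
print(((proj('top',[j2w(-.005,y,.035) for y in(-.035,0,.035)])-[248,225]+.5)*12).round(),((proj('top',[j2w(.035,y,.035) for y in(-.035,0,.035)])-[248,225]+.5)*12).round())
for y in(240,248,256): print(y,[tuple(int(v) for v in s[y,x]) for x in range(254,272)])
```

```text
0.022 [[153. 152.]
 [132. 296.]
 [110. 441.]]
0.012 [[158. 155.]
 [136. 298.]
 [115. 442.]]
0 [[163. 158.]
 [141. 301.]
 [120. 444.]]
[[439. 190.]
 [417. 335.]
 [396. 481.]] [[272. 166.]
 [251. 311.]
 [229. 457.]]
240 [(122, 167, 216), (118, 118, 124), (118, 115, 115), (117, 115, 114), (119, 116, 116), (117, 116, 116), (100, 98, 97), (102, 101, 103), (128, 127, 130), (128, 127, 132), (192, 192, 198), (188, 188, 192), (147, 148, 154), (141, 140, 147), (159, 158, 165), (188, 187, 193), (162, 162, 166), (127, 123, 124)]
248 [(117, 114, 115), (121, 116, 117), (117, 113, 113), (116, 114, 114), (121, 117, 117), (74, 70, 70), (124, 124, 127), (128, 127, 130), (125, 125, 128), (190, 190, 194), (191, 191, 197), (187, 188, 193), (189, 188, 194), (191, 190, 197), (189, 189, 195), (153, 150, 154), (120, 118, 117), (123, 119, 119)]
256 [(121, 118, 118), (121, 118, 116), (123, 119, 119), (120, 118, 116), (49, 45, 46), (135, 134, 139), (127, 126, 129), (194, 193, 199), (194, 193, 200), (192, 192, 198), (190, 193, 197), (192, 191, 198), (193, 191, 197), (192, 191, 198), (138, 135, 136), (121, 118, 118), (120, 118, 117), (120, 118, 118)]
```

View pics/t16.png

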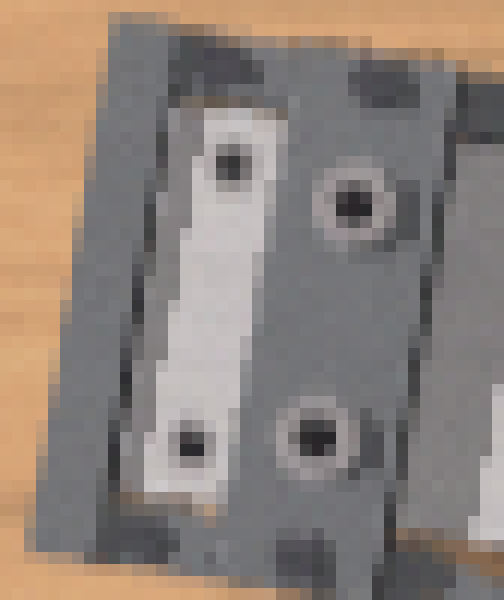

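In the window, shaded plate meets the dark stop face directly (enlarged columns ~110–165) with no bench wood between, so the plate is home. Now the bolt knob, fingers shut.

>>> {"op": "servo_tool", "data": {"increments": [[[0.0285,-0.0368,-0.004],[0,0,0],0],[[0.0285,-0.0368,-0.004],[0,0,0],0],[[0.0285,-0.0368,-0.004],[0,0,0],0],[[0.0285,-0.0368,-0.004],[0,0,0],0],[[0.0285,-0.0368,-0.004],[0,0,0],0],[[0.0285,-0.0368,-0.004],[0,0,0],0],[[0.0285,-0.0368,-0.004],[0,0,0],0],[[0,0,0],[0,0,0],0],[[0,0,0],[0,0,0],0]]}}

```text
clock: 19.1
tool_pos: [0.4288, 0.0059, 0.0997]
ee_rot: [[0.133, 0.991, -0.002], [0.991, -0.133, 0.001], [0.0, -0.002, -1.0]]
force: [0.6, -0.4, 0.3]
gripper_width: -0.003
```

Run:
```python
from h import *
plan(j2w(-.077,.151,.055))
```

```text
t 19.1 pos [0.4288 0.0059 0.0997] jig -0.0758 0.1528 yaw 82.37 tilt [-0.0023  0.0007] F [ 0.6 -0.4  0.3] gw -0.003
to [0.4303 0.0045 0.055 ] shift m [-0.0012  0.0019  0.0447] units [-0.0015  0.0023  0.0558] rows>= 1.07245278462932
```

>>> {"op": "servo_tool", "data": {"increments": [[[0,0,0.02],[0,0,0],0],[[0,0,0.02],[0,0,0],0],[[0,0,0.015],[0,0,0],0],[[0,0,0],[0,0,0],0],[[0,0,0],[0,0,0],0]]}}

```text
clock: 19.52
tool_pos: [0.4311, 0.0038, 0.0562]
ee_rot: [[0.136, 0.991, -0.003], [0.991, -0.136, 0.001], [0.0, -0.003, -1.0]]
force: [0.3, -0.7, -0.0]
gripper_width: 0.003
```

Run:
```python
from h import *
o=st()
s=grab_frame('side');cv2.imwrite('pics/s17.png',cv2.resize(s[200:295,215:335],None,fx=6.3,fy=6.3,interpolation=cv2.INTER_CUBIC))
print(((proj('side',o['tool_pos'])-[215,200])*6.3).round())
```

```text
t 19.52 pos [0.4311 0.0038 0.0562] jig -0.0776 0.1501 yaw 82.17 tilt [-0.0026  0.0006] F [ 0.3 -0.7 -0. ] gw 0.003
[[199. 413.]]
```

View pics/s17.png

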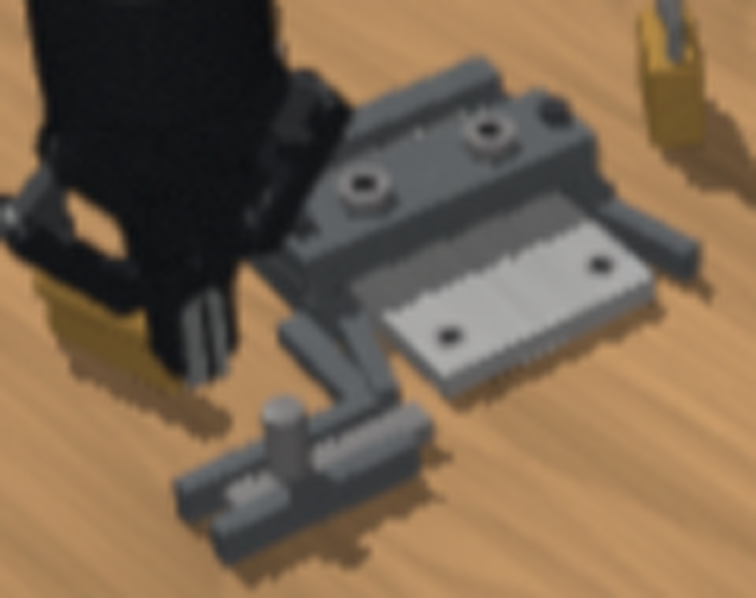

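The shut fingertips appear about 15 mm above the nominal TCP (seen (205,380), expected (199,413)). I'll lower to TCP z = 0.022, safe either way, and look.

>>> {"op": "servo_tool", "data": {"increments": [[[0,0,0.015],[0,0,0],0],[[0,0,0.015],[0,0,0],0],[[0,0,0.012],[0,0,0],0],[[0,0,0],[0,0,0],0],[[0,0,0],[0,0,0],0]]}}

```text
clock: 19.98
tool_pos: [0.4317, 0.004, 0.0235]
ee_rot: [[0.136, 0.991, -0.001], [0.991, -0.136, 0.0], [0.0, -0.001, -1.0]]
force: [0.4, -0.2, -0.1]
gripper_width: 0.001
```

Run:
```python
from h import *
o=st()
s=grab_frame('side');cv2.imwrite('pics/s18.png',cv2.resize(s[200:295,215:335],None,fx=6.3,fy=6.3,interpolation=cv2.INTER_CUBIC))
print(((proj('side',o['tool_pos'])-[215,200])*6.3).round())
```

```text
t 19.98 pos [0.4317 0.004  0.0235] jig -0.0773 0.1496 yaw 82.2 tilt [-0.0006  0.0001] F [ 0.4 -0.2 -0.1] gw 0.001
[[209. 482.]]
```

View pics/s18.png

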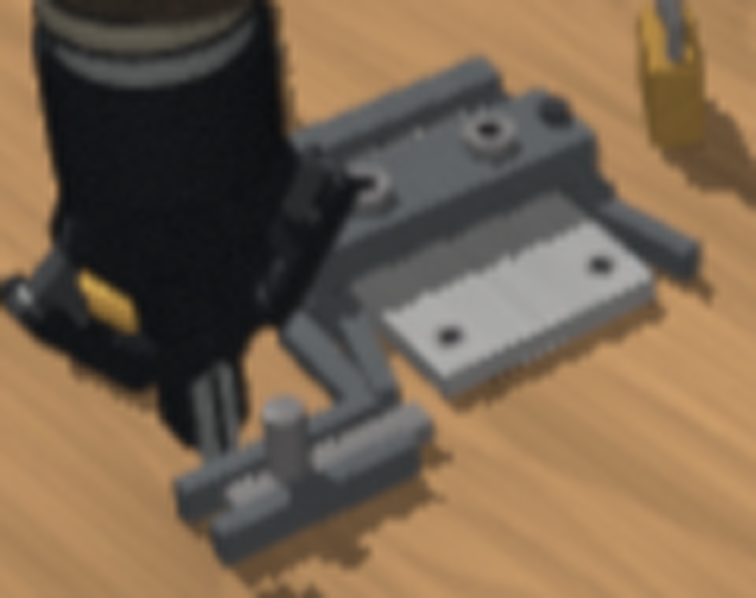

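>>> {"op": "servo_tool", "data": {"increments": [[[0,0,0.004],[0,0,0],0],[[0,0,0.004],[0,0,0],0],[[0,0,0],[0,0,0],0]]}}

```text
clock: 20.28
tool_pos: [0.4315, 0.0041, 0.0169]
ee_rot: [[0.136, 0.991, -0.0], [0.991, -0.136, 0.0], [0.0, -0.0, -1.0]]
force: [-0.7, -0.2, 0.2]
gripper_width: -0.002
```

>>> {"op": "servo_tool", "data": {"increments": [[[0,0,0.0035],[0,0,0],0],[[0,0,0.0035],[0,0,0],0],[[0,0,0],[0,0,0],0]]}}

```text
clock: 20.53
tool_pos: [0.4312, 0.0042, 0.0109]
ee_rot: [[0.136, 0.991, -0.001], [0.991, -0.136, 0.0], [0.0, -0.001, -1.0]]
force: [0.2, 0.1, -0.5]
gripper_width: 0.004
```

Run:
```python
from h import *
o=st()
s=grab_frame('side');cv2.imwrite('pics/s19.png',cv2.resize(s[200:295,215:335],None,fx=6.3,fy=6.3,interpolation=cv2.INTER_CUBIC))
```

```text
t 20.53 pos [0.4312 0.0042 0.0109] jig -0.0772 0.1501 yaw 82.21 tilt [-0.0011  0.0002] F [ 0.2  0.1 -0.5] gw 0.004
```

View pics/s19.png

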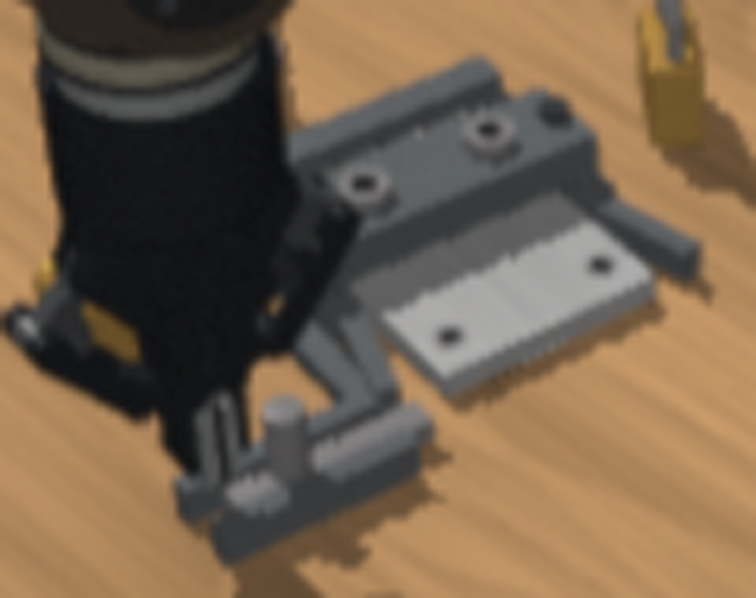

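Fingers stand behind the knob, tips at crop (220,480), clear above the cheeks with no force. Pushing the knob.

>>> {"op": "servo_tool", "data": {"increments": [[[0,0.007,0],[0,0,0],0],[[0,0.007,0],[0,0,0],0],[[0,0.007,0],[0,0,0],0],[[0,0.007,0],[0,0,0],0],[[0,0.007,0],[0,0,0],0],[[0,0,0],[0,0,0],0]]}}

```text
clock: 21.08
tool_pos: [0.4608, -0.0001, 0.0117]
ee_rot: [[0.136, 0.991, 0.001], [0.991, -0.136, -0.0], [-0.0, 0.001, -1.0]]
force: [-0.4, 0.3, -0.2]
gripper_width: -0.006
```

Run:
```python
from h import *
o=st()
s=grab_frame('side');cv2.imwrite('pics/s20.png',cv2.resize(s[200:295,215:335],None,fx=6.3,fy=6.3,interpolation=cv2.INTER_CUBIC))
```

```text
t 21.08 pos [ 4.608e-01 -1.000e-04  1.170e-02] jig -0.0773 0.1202 yaw 82.2 tilt [ 0.0012 -0.0002] F [-0.4  0.3 -0.2] gw -0.006
```

View pics/s20.png

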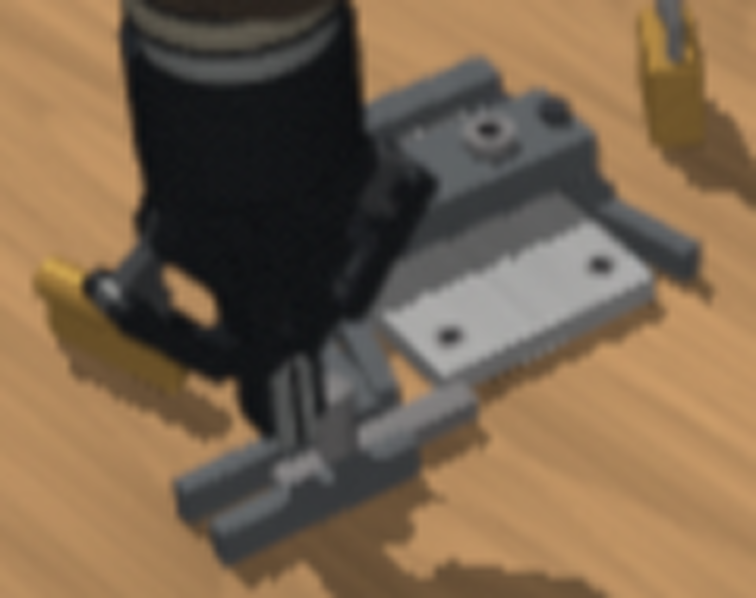

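The knob moves with the fingers and the bolt tip has advanced to crop (475,395). Continuing.

>>> {"op": "servo_tool", "data": {"increments": [[[0,0.007,0],[0,0,0],0],[[0,0.007,0],[0,0,0],0],[[0,0.007,0],[0,0,0],0],[[0,0.007,0],[0,0,0],0],[[0,0.006,0],[0,0,0],0],[[0,0.004,0],[0,0,0],0],[[0,0,0],[0,0,0],0]]}}

```text
clock: 21.72
tool_pos: [0.4906, -0.004, 0.0117]
ee_rot: [[0.136, 0.991, 0.001], [0.991, -0.136, -0.0], [0.0, 0.001, -1.0]]
force: [-0.7, -0.6, 0.3]
gripper_width: -0.003
```

>>> {"op": "servo_tool", "data": {"increments": [[[0,0.0025,0],[0,0,0],0],[[0,0.0025,0],[0,0,0],0],[[0,0,0],[0,0,0],0]]}}

```text
clock: 21.97
tool_pos: [0.4938, -0.0044, 0.0116]
ee_rot: [[0.136, 0.991, 0.0], [0.991, -0.136, 0.0], [0.0, 0.0, -1.0]]
force: [-1.5, -0.2, 0.8]
gripper_width: 0.001
```

>>> {"op": "servo_tool", "data": {"increments": [[[0,0.002,0],[0,0,0],0],[[0,0.002,0],[0,0,0],0],[[0,0,0],[0,0,0],0]]}}

```text
clock: 22.22
tool_pos: [0.4969, -0.0049, 0.0116]
ee_rot: [[0.136, 0.991, 0.0], [0.991, -0.136, -0.0], [-0.0, 0.0, -1.0]]
force: [0.2, -0.7, -0.2]
gripper_width: -0.003
```

```bash
python3 -c "
from h import *
st()"
```

```text
t 22.22 pos [ 0.4969 -0.0049  0.0116] jig -0.0771 0.0838 yaw 82.2 tilt [ 0.0003 -0.0001] F [ 0.2 -0.7 -0.2] gw -0.003
```

>>> {"op": "servo_tool", "data": {"increments": [[[0,0.002,0],[0,0,0],0],[[0,0.002,0],[0,0,0],0],[[0,0,0],[0,0,0],0]]}}

```text
clock: 22.47
tool_pos: [0.5002, -0.0054, 0.0116]
ee_rot: [[0.136, 0.991, 0.0], [0.991, -0.136, -0.0], [-0.0, 0.0, -1.0]]
force: [-0.7, -0.4, 0.0]
gripper_width: -0.002
```

>>> {"op": "servo_tool", "data": {"increments": [[[0,0.002,0],[0,0,0],0],[[0,0.002,0],[0,0,0],0],[[0,0,0],[0,0,0],0]]}}

```text
clock: 22.72
tool_pos: [0.501, -0.0055, 0.0112]
ee_rot: [[0.135, 0.991, -0.006], [0.991, -0.135, 0.001], [-0.0, -0.006, -1.0]]
force: [-8.0, -0.8, 6.0]
gripper_width: 0.0
```

>>> {"op": "servo_tool", "data": {"increments": [[[0,0.002,0],[0,0,0],0],[[0,0.001,0],[0,0,0],0],[[0,0,0],[0,0,0],0]]}}

```text
clock: 22.97
tool_pos: [0.5012, -0.0055, 0.011]
ee_rot: [[0.135, 0.991, -0.012], [0.991, -0.134, 0.001], [-0.0, -0.012, -1.0]]
force: [-12.9, -0.1, 10.4]
gripper_width: -0.002
```

```bash
python3 -c "
from h import *
st()"
```

```text
t 22.97 pos [ 0.5012 -0.0055  0.011 ] jig -0.0771 0.0795 yaw 82.27 tilt [-0.012   0.0013] F [-12.9  -0.1  10.4] gw -0.002
```

End of travel: force 13 N at TCP y = 0.0795 (expected about 0.0805). Backing off and lifting to check.

>>> {"op": "servo_tool", "data": {"increments": [[[0,-0.006,0],[0,0,0],0],[[0,-0.01,0],[0,0,0],0],[[0,-0.01,0],[0,0,0],0],[[0,0,-0.03],[0,0,0],0],[[0,0,-0.04],[0,0,0],0],[[0,0,-0.04],[0,0,0],0],[[-0.04,0,-0.03],[0,0,0],0],[[-0.045,0,0],[0,0,0],0],[[-0.045,0,0],[0,0,0],0],[[-0.045,0,0],[0,0,0],0]]}}

```text
clock: 23.8
tool_pos: [0.4659, -0.1431, 0.1246]
ee_rot: [[0.134, 0.991, 0.003], [0.991, -0.134, -0.001], [-0.001, 0.004, -1.0]]
force: [1.4, -0.8, -1.4]
gripper_width: -0.001
```

>>> {"op": "servo_tool", "data": {"increments": [[[-0.04,0,0],[0,0,0],0],[[-0.03,0,0],[0,0,0],0],[[0,0,0],[0,0,0],0]]}}

```text
clock: 24.05
tool_pos: [0.458, -0.2012, 0.124]
ee_rot: [[0.14, 0.99, 0.002], [0.99, -0.14, -0.002], [-0.002, 0.002, -1.0]]
force: [-0.1, -1.0, -0.3]
gripper_width: 0.002
```

Run:
```python
from h import *
o=st()
s=grab_frame('side');cv2.imwrite('pics/side21.png',s);cv2.imwrite('pics/s21.png',cv2.resize(s[200:295,215:335],None,fx=6.3,fy=6.3,interpolation=cv2.INTER_CUBIC))
s=grab_frame('top');cv2.imwrite('pics/top21.png',s);cv2.imwrite('pics/t21.png',cv2.resize(s[220:315,245:320],None,fx=6.3,fy=6.3,interpolation=cv2.INTER_CUBIC))
```

```text
t 24.05 pos [ 0.458  -0.2012  0.124 ] jig -0.2769 0.0954 yaw 81.95 tilt [ 0.002  -0.0025] F [-0.1 -1.  -0.3] gw 0.002
```

View pics/s21.png

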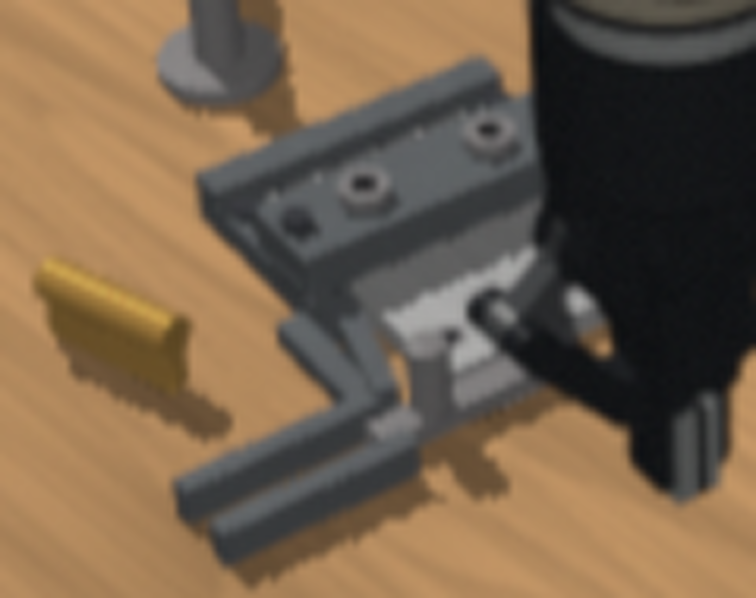

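View pics/t21.png

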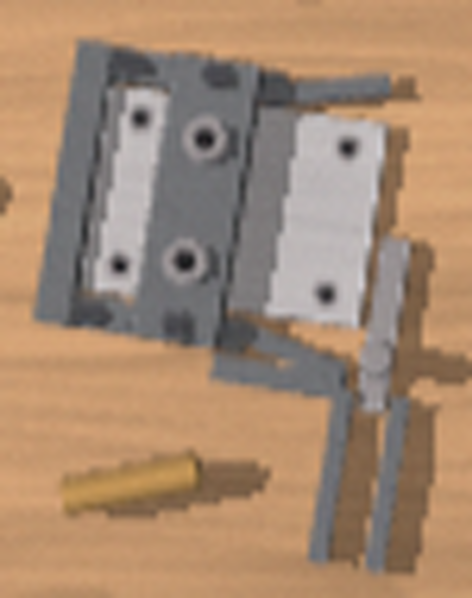

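View pics/top21.png

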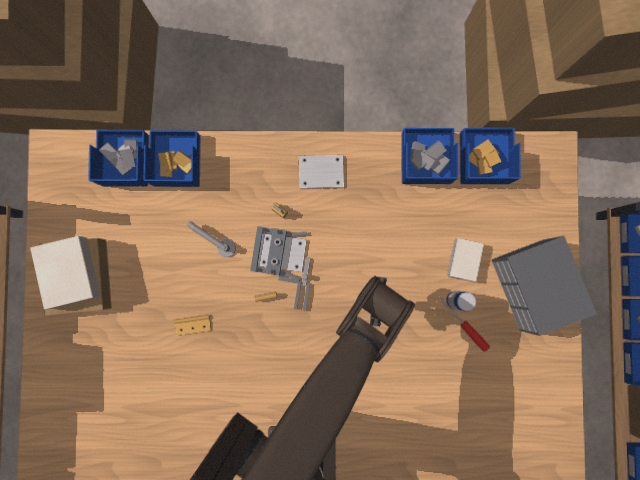

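Run:
```python
from h import *
T=lambda l:(np.array(l,float)+.5)/6.3-.5+[245,220]
S=lambda l:(np.array(l,float)+.5)/6.3-.5+[215,200]
def J(n,p,z):
    d=onz(n,p,z)[:,:2]-O; return np.c_[d@EX,d@EY].round(4)
print('tip',J('top',T([(397,238)]),.012),'knob',J('top',T([(377,352)]),.042),J('side',S([(430,340)]),.042))
print('holes',J('top',T([(141,118),(119,265),(347,148),(326,293)]),.012))
a=cv2.imread('pics/top0.png');b=cv2.imread('pics/top21.png')
for nm,(x,y) in dict(padlock=(280,211),lever=(212,240),hinge=(193,325),cyl=(265,296),carton=(466,258),can=(463,300),plateB=(321,171)).items():
    print(nm,cv2.absdiff(a,b)[y-14:y+14,x-16:x+16].mean().round(1))
```

```text
tip [[-0.0779  0.0029]] knob [[-0.0773  0.0561]] [[-0.0773  0.0585]]
holes [[ 0.0465 -0.035 ]
 [ 0.0465  0.0333]
 [-0.0492 -0.0348]
 [-0.0493  0.0325]]
padlock 6.9
lever 6.7
hinge 6.9
cyl 6.9
carton 8.8
can 23.6
plateB 8.6
```

```bash
python3 -c "
from h import *
close_job(); st()"
```

```text
the job is handed in; nothing more can be done
the job is handed in; nothing more can be done
```

The plate is fully home in the jig, the locking bolt is pushed all the way across behind it, and I handed the job in at about 24 s of the 72 s. No verdict is reported.

**What I did:** I took the plate farthest to the robot's right, squared it with a two-finger side push, and slid it flat under the bridge. It reached the stop: force rose to about 12 N with no further motion. Then I pushed the bolt by its knob to the end of its travel, where the force was about 13 N sideways.

**Last checks:**
- **Plate:** no gap to the stop in the enlarged view. The hole positions put its centre about 1 mm from nominal, which is within the calibration error. Its rear edge, read from the pictures just before the bolt push, came out 1 to 5 mm behind nominal. I trusted the stop contact and the hole positions over that.
- **Bolt:** tip measured at y = +2.9 mm (nominal +2) and knob at about +57 mm (nominal +58), so fully across.
- **Other things:** a before/after picture comparison showed them unmoved. Around the oil can the difference was larger, which I put down to the arm's shadow, since the can sits at the same pixels. The screwdriver I checked only by eye.
- **Robot:** clear of everything at hand-in.

**Disagreement noticed:** the fingertips appeared about 15 mm higher than the reported tool point. My first side push passed over the plate without touching it, so I lowered the tool and set heights from the pictures and force readings after that.

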